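# Pack the supply crate at the service counter

### The arm

A 6-joint arm with a two-finger parallel gripper is mounted at the origin on the work surface. World frame = base frame: x ahead of the robot, y to its left, z up, the work surface at z = 0. Lengths are in m, angles in rad, forces in N, time in s.
With the tool pointing down it reaches from about 0.375 to 0.9 m from the base axis. Payload 3.1 kg.
Tool frame: the origin (TCP) lies at the very end of the fingers, on their centre line; the grasp point (between the pads) lies 19 mm behind it; z points along the fingers, y is the line along which they close (so a half turn about z gives the same grasp; the last joint's range is limited). The gripper opens to 85 mm and grips with 20 to 120 N. Pads are 22 mm wide; open, the fingers measure 114 mm over their backs; the gripper's body (76 mm by 85 mm) begins 54 mm behind the grasp point. The pads swing forward as they close: fully open they stand 13 mm farther back than shut.
Start: joints at [-1.304, 0.527, 1.433, -0, 1.181, -0.178], TCP at [0.269, -0.564, 0.231] pointing down, gripper open.
Joint ranges: [-3.08, 3.08], [-0.75, 2.2], [0.22, 2.44], [-1.43, 4.57], [0, 2.65], [-2.85, 2.85]. Speed limits (rad/s): [2.79, 2.79, 3.14, 3.14, 3.14, 3.14].

### API

Orientations are given as a unit quaternion [x, y, z, w].
In Python, from station import telemetry, snapshot, ticket gives the robot as it stands.
- The arm moves only by the tool move_arm, never from a script. Its argument "commands" is text: rows parted by semicolons, each of 7 numbers parted by spaces: the shift along the tool's x, y, z in mm, then the turn, a rotation vector about the tool's x, y, z in degrees, then the opening, from -1 (shut) to 1 (fully open). A call has exactly 5 rows; each row is the pose to reach, as a shift and turn from the pose commanded when the call began, along the tool's axes at that moment; what a row does not reach only later rows make up. A row lasts 1/8 s, in which the tool goes at most 62.5 mm and 10.7 degrees, less where a joint would pass 70% of its speed; a pose out of reach is approached as far as the arm can. A call with a gripper value outside its range is refused whole. The fingers move at their own pace and stop on an object; "grip_force" is the grip in N (left out, the last holds). Time passes only in rows, so rows that repeat a pose let the fingers close, or fill a call up. It gives the time, the measured TCP pose, the force, the opening and the grip force at its end, in the units of the state.
- telemetry.sense(): the state, without advancing time (a new reading comes with each control period).
- snapshot(name): name is "scene" or "side" or "wrist"; returns a dict with "image" (384x512x3 uint8, red, green, blue), "fx", "fy", "cx", "cy" (pixels), "k1" (the pictures are not rectified: a ray, as slopes to the right and down, at radius r is drawn at 1 + k1 r^2 times it, then the intrinsics apply), "pose" (4x4, takes a point from camera to world coordinates). Camera axes: x right, y down, z forward; pixel columns grow to the right and rows downward; lengths in m; the calibration is good to about 2 mm. A picture is of the moment at which its call begins. There is no depth.
- ticket.sign_off(): hands the job in; it is judged then, once.
The state is a dict: "t": time; "q": joint angles; "qd": joint speeds; "tau": joint torques, N m; "tcp_pos": TCP position; "tool_rot": TCP orientation; "force": force on the tool from outside, world axes, zero at the start; "ft_torque": the same for the moment, N m; "finger_gap": opening from 0.0 (shut) to 1.0 (fully open); "gripper_force": force on a finger pad.
Only numpy, scipy, OpenCV 4.12 (cv2) and the standard library are available. Lean on these libraries where they do the work, as an engineer would, in place of code of your own. Each camera call takes 0.05 s, during which the arm holds its last target. There are 200 camera calls.

### The job

Pack the grey supply crate for the next counter: fold its carrying handle all the way down to the far side, out of the way, stand every capped bottle on the counter, squat or tall (not the spray bottle), upright in an empty cell of its own, and take both rolls of packing tape off their post and lay them flat, side by side, in the crate's low tray. When everything is in, raise the handle fully upright, ready to carry. Leave the pin tubs already in the crate and the other things on the counter where they are.

Things in the scene. Friction and masses are not known exactly. Their poses are not given: they have to be found in the camera images.
- crate: grey supply crate, 220 mm (its x) by 268 mm (its y), fixed to the counter; floor 6 mm thick; origin at the centre of its underside, x roughly away from the robot, y to the robot's left. Its -y part has six cells, its +y part is one low tray
- cells (a point): middle of the six cells (crate x 0, y -60 mm), at floor height, 6 mm above the counter. 3 cells along the crate's x by 2 along y, each 68 x 68 mm inside; centres at crate x -72, 0, 72 and y -96, -24 mm; walls and dividers 4 mm thick, their tops 60 mm above the counter
- tray (a point): middle of the tray's floor (crate x 0, y 72 mm), 6 mm above the counter. The tray is 212 mm (crate x) by 116 mm (y) inside, with room for two rolls side by side, centred at crate x -52 and 52 mm. Outer walls 18 mm above the counter, the wall to the cells 60 mm; amid the +y wall a 34 mm wide ear for the handle rises to 70 mm
- bail (a joint): angle of the crate's carrying handle, rad: 0 = fully upright (a stop), grows as it folds away from the robot (towards the crate's +x), 1.3 = folded down as far as it goes (a stop). It stays where it is left; moving it takes about 3 N at the bar
- bail_hinge (a point): middle of the handle's hinge axis, 55 mm above the counter over the crate's centre; the axis runs along the crate's y. Steel arms 8 mm thick lead from it to the bar outside the crate's two y ends, at crate y +-142 mm
- bail_grip (a point): middle of the handle's bar, 155 mm from the hinge axis; the bar runs along the crate's y, its black grip 110 mm long and 18 mm thick. Upright, the bar is 210 mm above the counter over mid-crate; folded, it is 96 mm above the counter and 149 mm from mid-crate, outside the far (+x) wall
- post: fixed tape post: dark round base 110 mm across and 12 mm thick, upright steel rod 18 mm thick rising to 80 mm above the counter, 8 mm short of the upper roll's top; origin at the centre of the base's underside
- roll0: roll of packing tape, outside 94 mm, core 76 mm, so its wall is 9 mm thick, 38 mm wide; about 0.09 to 0.18 kg; at the start the lower of the two that lie flat, one on the other, on the tape post's base with the rod through their cores; origin at the centre of its lower face, z along its axis
- roll1: roll of packing tape, outside 94 mm, core 76 mm, so its wall is 9 mm thick, 38 mm wide; about 0.09 to 0.18 kg; at the start the upper of the two that lie flat, one on the other, on the tape post's base with the rod through their cores; origin at the centre of its lower face, z along its axis
- squat0: squat white bottle with a black cap: round body 56 mm across and 62 mm tall, sloping shoulder, cap 30 mm across from 77 to 105 mm height; 0.11 to 0.23 kg, bottom-heavy; origin at the centre of its underside, z up its axis; stands on the counter or is absent (None)
- squat1: squat white bottle with a black cap: round body 56 mm across and 62 mm tall, sloping shoulder, cap 30 mm across from 77 to 105 mm height; 0.11 to 0.23 kg, bottom-heavy; origin at the centre of its underside, z up its axis; stands on the counter or is absent (None)
- tall0: taller clear bottle with a white cap: round body 56 mm across and 88 mm tall, sloping shoulder, cap 30 mm across from 103 to 131 mm height; 0.14 to 0.28 kg, bottom-heavy; origin at the centre of its underside, z up its axis; stands on the counter or is absent (None)
- tall1: taller clear bottle with a white cap: round body 56 mm across and 88 mm tall, sloping shoulder, cap 30 mm across from 103 to 131 mm height; 0.14 to 0.28 kg, bottom-heavy; origin at the centre of its underside, z up its axis; stands on the counter or is absent (None)
- tub0: low round pin tub, 55 mm across and 59 mm tall, clear with a steel lid, already standing in one cell of the crate, or absent (None); origin at the centre of its underside; it stays where it is
- tub1: low round pin tub, 55 mm across and 59 mm tall, clear with a steel lid, already standing in one cell of the crate, or absent (None); origin at the centre of its underside; it stays where it is
- tub2: low round pin tub, 55 mm across and 59 mm tall, clear with a steel lid, already standing in one cell of the crate, or absent (None); origin at the centre of its underside; it stays where it is
- stamp0: self-inking stamp, black and grey, 50 x 36 mm and 85 mm tall, standing on the counter; origin at the centre of its underside; not part of the job
- stamp1: self-inking stamp, black and grey, 50 x 36 mm and 85 mm tall, standing on the counter; origin at the centre of its underside; not part of the job
- clipdome: low round paper-clip pot, 62 mm across and 50 mm tall; origin at the centre of its underside; not part of the job
- stapler: stapler, 150 x 38 mm and 60 mm tall, lying along its x; origin at the centre of its underside; not part of the job
Mind the look-alikes: they are no part of the job. What is shaped like the roll0 but red is not meant.

How it is judged:
By the outcome, as a careful person would: the job done as asked, in the order asked, and still so for the second after the job is handed in, with the robot touching nothing.
Of squat0, squat1, tall0, tall1 only 2 to 4 are there at a start; the rules pass over those that are not, and their reading is None.
Of tub0, tub1, tub2 only 1 to 2 are there at a start; the rules pass over those that are not, and their reading is None.
At some moment in a run one of squat0, squat1, tall0, tall1 may be knocked a few centimetres aside while the robot is not near it.
It also fails if it takes over 210 s, if anything falls off the work surface, if the arm or the gripper's body presses on something with over 40 N, if the wrist force passes 120 N, or if a joint passes its speed limit or range.

## Working session

There is one attempt and no reset: what is moved stays moved. The work goes in short steps, Python scripts to look and compute and a tool call to move; the robot and the scene stay as the last step left them, time stands still between calls to the robot, and variables do not carry over. Pictures are saved under pics/ and viewed, at most 14 in all, crops included, and the job is handed in when it is done.

Besides the shell and the picture viewer there is one more tool, called after "Request:" as name(argument=value, ...), one argument or row to a line, values as JSON. move_arm: Moves the arm, as the interface text tells. Its arguments: {"type":"object","properties":{"commands":{"type":"string"},"grip_force":{"type":"number"}},"required":["commands"]}

```bash
ls; mkdir -p pics
cat > h.py <<'E'
import numpy as np,cv2
from station import telemetry,snapshot,ticket
from scipy.spatial.transform import Rotation as R
def take(n,fn):
    s=snapshot(n); cv2.imwrite('pics/'+fn+'.png',cv2.cvtColor(s['image'],cv2.COLOR_RGB2BGR)); np.save('pics/'+fn+'.npy',s,allow_pickle=True); return s
def load(fn): return np.load('pics/'+fn+'.npy',allow_pickle=True).item()
def ray(s,u,v):
    xd,yd=(u-s['cx'])/s['fx'],(v-s['cy'])/s['fy']; x,y=xd,yd
    for _ in range(30):
        k=1+s['k1']*(x*x+y*y); x,y=xd/k,yd/k
    P=np.array(s['pose']); return P[:3,3],P[:3,:3]@np.array([x,y,1.])
def onz(s,u,v,z):
    o,d=ray(s,u,v); return o+d*(z-o[2])/d[2]
def proj(s,p):
    P=np.array(s['pose']); c=P[:3,:3].T@(np.array(p)-P[:3,3]); x,y=c[0]/c[2],c[1]/c[2]; k=1+s['k1']*(x*x+y*y)
    return np.array([s['fx']*x*k+s['cx'],s['fy']*y*k+s['cy']])
def tri(pairs):
    A=0;b=0
    for s,u,v in pairs:
        o,d=ray(s,u,v); d=d/np.linalg.norm(d); M=np.eye(3)-np.outer(d,d); A=A+M; b=b+M@o
    return np.linalg.solve(A,b)
def state(): 
    t=telemetry.sense(); return t
E
cat > a.py <<'E'
from h import *
for n in ['scene','side','wrist']:
    s=take(n,n+'0'); print(n,s['fx'],s['k1'],np.round(s['pose'],3).tolist())
t=state(); print({k:np.round(v,3).tolist() for k,v in t.items()})
a=cv2.imread('pics/scene0.png');b=cv2.imread('pics/side0.png')
E
python3 a.py
```

```text
pics
scene 348.3164046832563 0.013408367299997764 [[-0.647, 0.569, -0.507, 0.92], [0.762, 0.488, -0.425, 0.307], [0.006, -0.661, -0.75, 0.809], [0.0, 0.0, 0.0, 1.0]]
side 450.4344953291038 0.00845027206292821 [[-0.699, -0.43, 0.571, -0.095], [-0.715, 0.402, -0.572, 0.471], [0.017, -0.808, -0.589, 0.726], [0.0, 0.0, 0.0, 1.0]]
wrist 273.9764141611079 -0.0018094733267707175 [[0.431, -0.858, -0.281, 0.341], [-0.903, -0.41, -0.132, -0.529], [-0.001, 0.31, -0.951, 0.373], [0.0, 0.0, 0.0, 1.0]]
{'t': 0.15, 'q': [-1.305, 0.528, 1.434, 0.0, 1.181, -0.178], 'qd': [-0.0, -0.003, -0.004, 0.0, -0.001, -0.0], 'tau': [0.001, -44.274, -17.828, -0.0, 0.006, 0.0], 'tcp_pos': [0.269, -0.564, 0.231], 'tool_rot': [0.975, 0.221, -0.0, -0.001], 'force': [0.559, -0.237, 0.297], 'ft_torque': [0.018, 0.022, 0.013], 'gripper_force': 0.0, 'finger_gap': 1.002}
```

View pics/scene0.png

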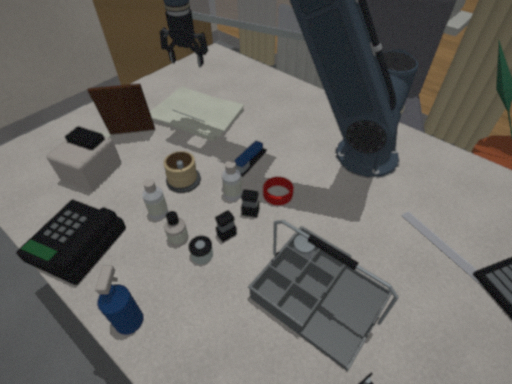

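View pics/side0.png

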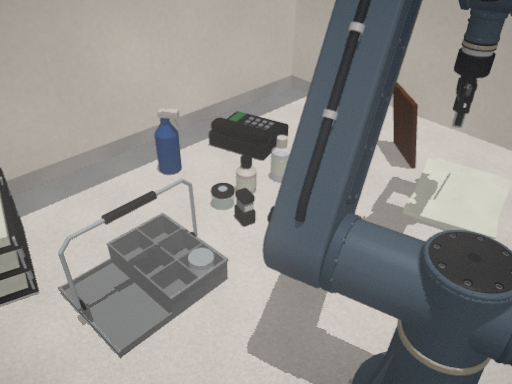

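Scene shows the crate around (320,290) with one tub at (305,242). The bottles are tall at (155,198) and (232,180) and a black-capped one at (175,228). The tape post is at (180,168), the red ring (a look-alike) at (278,190), the stamps at (225,225) and (250,203), the clip pot at (200,247). I'll enlarge to confirm these and get pixel measurements.

Run:
```python
import cv2,numpy as np
a=cv2.imread('pics/scene0.png')
c=a[140:270,130:330]; c=cv2.resize(c,None,fx=4,fy=4,interpolation=cv2.INTER_CUBIC); cv2.imwrite('pics/c1.png',c)
c=a[215:365,240:400]; c=cv2.resize(c,None,fx=4,fy=4,interpolation=cv2.INTER_CUBIC); cv2.imwrite('pics/c2.png',c)
```

```text
(no output)
```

View pics/c1.png

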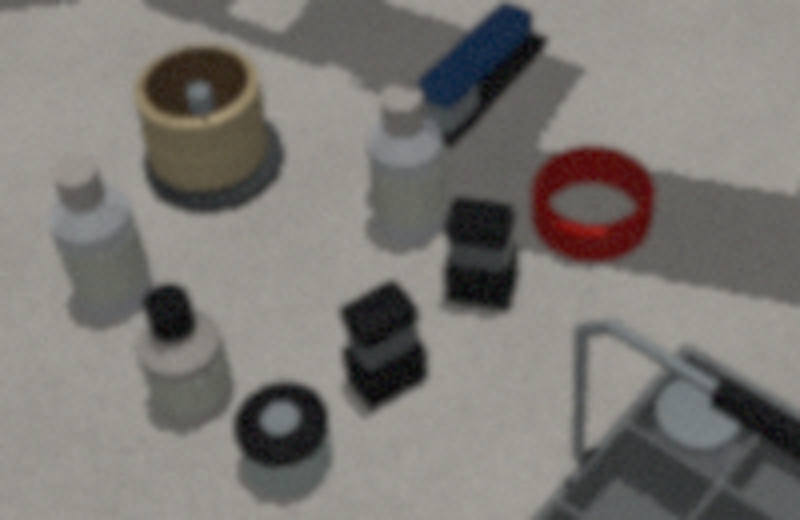

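View pics/c2.png

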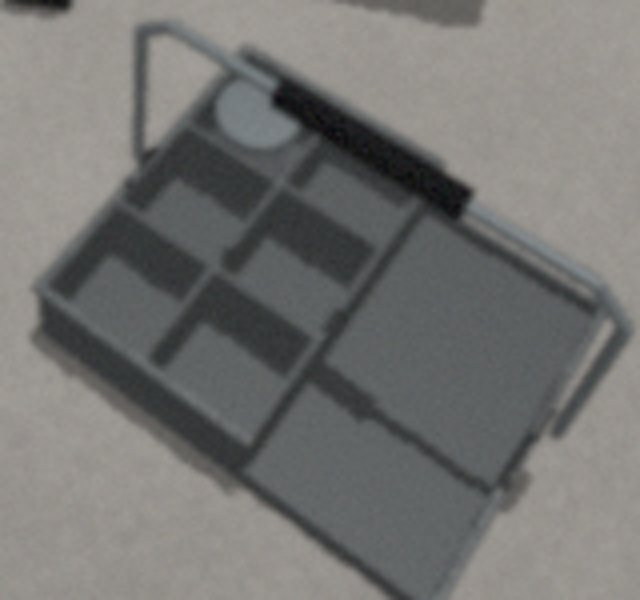

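Enlarged crops (4x): tall bottles with white caps at scene (149,182) and (231,164). Squat bottle with a black cap at (172,214). The object at (200,245) with a black rim is the clip pot. Tan rolls on the dark post base are at (181,160), and the red ring is the look-alike. The tub is in the cell nearest the robot on the -y side. Next I'll compute positions.

```bash
cat > b.py <<'E'
from h import *
s=load('scene0'); d=load('side0')
c2=lambda u,v:(u/4+240,v/4+215); c1=lambda u,v:(u/4+130,v/4+140)
cr=[]; 
for (p,q) in [((40,288),(110,-134,60)),((245,48),(-110,-134,60)),((252,442),(110,12,60)),((425,203),(-110,14,60)),((605,312),(-110,134,18))]:
    w=onz(s,*c2(*p),q[2]/1000); cr.append((q,w)); print(q,w.round(4))
Q=np.array([[c[0][0],c[0][1]] for c in cr])/1000; W=np.array([c[1][:2] for c in cr])
H=((Q-Q.mean(0)).T@(W-W.mean(0))); th=np.arctan2(H[0,1]-H[1,0],H[0,0]+H[1,1]); Rm=np.array([[np.cos(th),-np.sin(th)],[np.sin(th),np.cos(th)]])
o=W.mean(0)-Rm@Q.mean(0); print('crate',o,np.degrees(th),'res',(W-(Q@Rm.T+o)).round(4).tolist())
for n,p,z in [('tallA',(77,172),.131),('tallB',(403,100),.131),('squat',(168,297),.105),('clip',(282,422),.05),('roll top',(200,87),.088),('red',(594,185),.038)]:
    print(n,onz(s,*c1(*p),z).round(4))
print('rod',onz(s,*c1(201,90),.08).round(4))
for n,p,g,z in [('tallA',(281,140),0,.131),('squat',(246,160),0,.105)]: print('side',n,onz(d,*p,z).round(4))
for a,b in [((291,95),(104,219)),((467,203),(157,195)),((274,100),(157,195)),((467,203),(104,219))]:
    print('bar',tri([(s,*c2(*a)),(d,*b)]).round(4))
print('tub',onz(s,*c2(258,113),.065).round(4))
E
python3 b.py
```

```text
(110, -134, 60) [0.6496 0.044  0.06  ]
(-110, -134, 60) [0.4327 0.0328 0.06  ]
(110, 12, 60) [0.6423 0.1904 0.06  ]
(-110, 14, 60) [0.4557 0.1848 0.06  ]
(-110, 134, 18) [0.4232 0.3001 0.018 ]
crate [0.54201828 0.17268893] 1.8250152916444513 res [[-0.0066, 0.0017], [-0.0036, -0.0025], [-0.0093, 0.0022], [0.024, 0.0016], [-0.0046, -0.003]]
tallA [ 0.6256 -0.3353  0.131 ]
tallB [ 0.4338 -0.2188  0.131 ]
squat [ 0.6451 -0.2266  0.105 ]
clip [ 0.6425 -0.1332  0.05  ]
roll top [ 0.4922 -0.3774  0.088 ]
red [ 0.3402 -0.1174  0.038 ]
rod [ 0.4892 -0.3819  0.08  ]
side tallA [ 0.6165 -0.3274  0.131 ]
side squat [ 0.6367 -0.2172  0.105 ]
bar [0.5539 0.1722 0.211 ]
bar [0.5184 0.1773 0.2207]
bar [0.5422 0.1129 0.2043]
bar [0.5367 0.2245 0.2124]
tub [0.4719 0.071  0.065 ]
```

Request:
move_arm(
  commands="50 -25 -30 0 0 -8;100 -50 -60 0 0 -17;150 -75 -75 0 0 -26;192 -99 -75 0 0 -34;192 -99 -75 0 0 -34",
)

```text
invalid input
```

Request:
move_arm(
  commands="50 -25 -30 0 0 -8 1;100 -50 -60 0 0 -17 1;150 -75 -75 0 0 -26 1;192 -99 -75 0 0 -34 1;192 -99 -75 0 0 -34 1",
  grip_force=40,
)

```text
t: 0.78
tcp_pos: [0.4011, -0.3889, 0.3065]
tool_rot: [0.867, 0.498, 0.0, -0.001]
force: [0.2, -1.0, -0.5]
finger_gap: 0.994
gripper_force: 0.0
```

Request:
move_arm(
  commands="50 6 -25 0 0 -8 1;100 12 -50 0 0 -17 1;150 18 -75 0 0 -26 1;200 25 -75 0 0 -33 1;214 25 -75 0 0 -33 1",
)

```text
t: 1.4
tcp_pos: [0.5309, -0.2194, 0.3812]
tool_rot: [0.691, 0.723, -0.0, 0.0]
force: [-1.1, -0.5, -0.8]
finger_gap: 1.001
gripper_force: 0.0
```

```bash
cat > st.py <<'E'
from h import *
t=state(); r=R.from_quat(t['tool_rot']).as_matrix()
print('t',round(t['t'],2),'tcp',np.round(t['tcp_pos'],4),'yaw',np.degrees(np.arctan2(r[1,0],r[0,0])).round(2),'z',r[:,2].round(3),'F',np.round(t['force'],1),'gap',round(t['finger_gap']*85,1),'gf',round(t['gripper_force'],1))
import sys
if len(sys.argv)>3:   # target x y z [yaw] [rows 0..]
    T=np.array(list(map(float,sys.argv[1:4]))); print('shift mm',(r.T@(T-np.array(t['tcp_pos']))*1000).round(1))
    if len(sys.argv)>4: print('turn deg',(R.from_matrix(r).inv()*(R.from_euler('z',float(sys.argv[4]),degrees=True)*R.from_euler('x',180,degrees=True))).as_rotvec(degrees=True).round(2))
E
python3 st.py .54 .15 .36 92.8; python3 -c "
from h import *
take('wrist','w1')"
```

```text
t 1.4 tcp [ 0.5309 -0.2194  0.3812] yaw 92.56 z [ 0. -0. -1.] F [-1.1 -0.5 -0.8] gap 85.1 gf 0.0
shift mm [368.6  25.6  21.1]
turn deg [ 0.    0.01 -0.24]
```

View pics/w1.png

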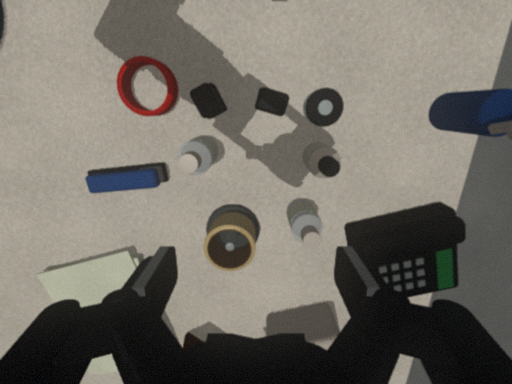

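The wrist view shows the cap of tall B at (189,162), of tall A at (310,236), and of the squat bottle at (328,166). The roll top and rod are at (230,247). No fourth bottle is visible.

```bash
cat > c.py <<'E'
from h import *
w=load('w1'); s=load('scene0')
im=w['image'].astype(int); hsv=cv2.cvtColor(w['image'],cv2.COLOR_RGB2HSV)
# rough picks
for n,p,z,q in [('tallA',(311,237),.131,(149,182.5)),('tallB',(189,162),.131,(230.7,164.5)),('squat',(329,166.5),.105,(172,214)),('rolltop',(229,247),.088,(180,161.7)),('rod',(230,247),.08,(180.2,162.5)),('clip',(324,106),.05,(200.5,245.5))]:
    print(n,'wrist',onz(w,*p,z).round(4),'scene',onz(s,*q,z).round(4),'tri',tri([(w,*p),(s,*q)]).round(4))
g=cv2.cvtColor(w['image'],cv2.COLOR_RGB2GRAY)
m=cv2.inRange(hsv,(12,50,90),(32,255,255)); m[:190]=0;m[300:]=0;m[:,:180]=0;m[:,280:]=0
pts=np.argwhere(m)[:,::-1]; c=cv2.convexHull(pts.astype(np.float32)); print('roll ell',cv2.minEnclosingCircle(c),len(pts))
cr=np.concatenate([w['image'][120:270,170:350]]); cv2.imwrite('pics/c3.png',cv2.resize(cv2.cvtColor(cr,cv2.COLOR_RGB2BGR),None,fx=4,fy=4,interpolation=cv2.INTER_CUBIC))
E
python3 c.py
```

```text
tallA wrist [ 0.6246 -0.3344  0.131 ] scene [ 0.6249 -0.3373  0.131 ] tri [ 0.625 -0.335  0.132]
tallB wrist [ 0.4345 -0.2222  0.131 ] scene [ 0.4325 -0.2203  0.131 ] tri [ 0.4334 -0.2213  0.1308]
squat wrist [ 0.6458 -0.225   0.105 ] scene [ 0.6445 -0.2272  0.105 ] tri [ 0.6454 -0.2247  0.1077]
rolltop wrist [ 0.4911 -0.382   0.088 ] scene [ 0.4921 -0.3776  0.088 ] tri [ 0.49   -0.3832  0.0837]
rod wrist [ 0.4922 -0.3864  0.08  ] scene [ 0.4893 -0.382   0.08  ] tri [ 0.4911 -0.3832  0.0815]
clip wrist [ 0.6402 -0.1357  0.05  ] scene [ 0.6425 -0.1332  0.05  ] tri [ 0.6411 -0.1356  0.046 ]
roll ell ((229.3738555908203, 241.77239990234375), 29.000097274780273) 733
```

Request:
move_arm(
  commands="60 4 4 0 0 0 1;120 8 8 0 0 0 1;180 12 12 0 0 0 1;240 16 16 0 0 0 1;300 20 20 0 0 0 1",
)

```text
t: 2.08
tcp_pos: [0.5368, 0.0797, 0.3607]
tool_rot: [0.693, 0.721, -0.001, 0.0]
force: [0.9, -0.4, 0.4]
finger_gap: 1.0
gripper_force: 0.0
```

Request:
move_arm(
  commands="40 4 1 0 0 0 1;69 6 1 0 0 0 1;69 6 1 0 0 0 1;69 6 1 0 0 0 1;69 6 1 0 0 0 1",
)

```text
t: 2.7
tcp_pos: [0.5401, 0.1475, 0.3602]
tool_rot: [0.693, 0.721, -0.0, 0.0]
force: [0.2, -0.1, -0.1]
finger_gap: 0.999
gripper_force: 0.0
```

```bash
python3 st.py; python3 -c "
from h import *
take('wrist','w2')"
```

```text
t 2.7 tcp [0.5401 0.1475 0.3602] yaw 92.33 z [-0.    -0.001 -1.   ] F [ 0.2 -0.1 -0.1] gap 84.9 gf 0.0
```

View pics/w2.png

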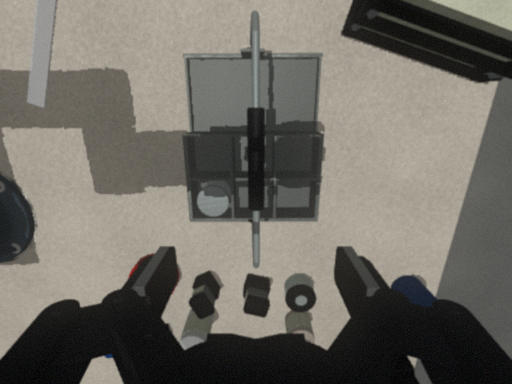

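View pics/c3.png

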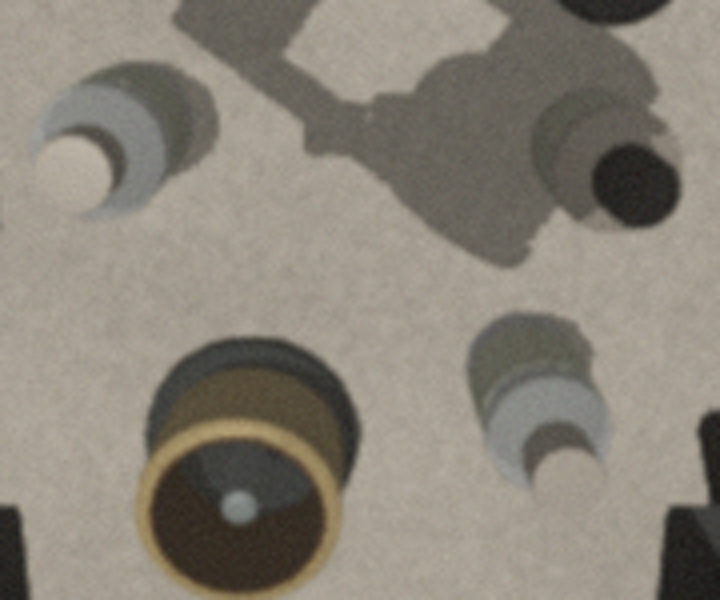

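The wrist view has the crate from above. Tray outer corners are at (187,55) and (321,54), cell block corners at (190,221) and (318,221), wall ends at (183,135) and (323,132). The bar grip runs from (256,108) to (256,211), upright. From the crop, the caps are at (188,163), (311,240) and (329,166), and the roll centre is at (229.5,247).

```bash
cat > d.py <<'E'
from h import *
w=load('w1'); s=load('scene0'); v=load('w2')
for n,p,z in [('tallA',(311.3,240),.131),('tallB',(188.3,163),.131),('squat',(328.9,166.1),.105),('roll',(229.5,246.8),.088)]: print(n,onz(w,*p,z).round(4))
c2=lambda u,q:(u/4+240,q/4+215)
L=[(v,(187,55),(-110,134,18)),(v,(321.5,54),(110,134,18)),(v,(190,221),(-110,-134,60)),(v,(319,221),(110,-134,60))]
def fit(L):
    Q=np.array([l[2][:2] for l in L])/1000; W=np.array([onz(l[0],*l[1],l[2][2]/1000)[:2] for l in L])
    H=((Q-Q.mean(0)).T@(W-W.mean(0))); th=np.arctan2(H[0,1]-H[1,0],H[0,0]+H[1,1]); Rm=np.array([[np.cos(th),-np.sin(th)],[np.sin(th),np.cos(th)]])
    o=W.mean(0)-Rm@Q.mean(0); print('crate',o.round(4),np.degrees(th).round(2),'res mm',((W-(Q@Rm.T+o))*1000).round(1).tolist())
fit(L); fit([(s,c2(40,288),(110,-134,60)),(s,c2(245,48),(-110,-134,60)),(s,c2(252,442),(110,12,60)),(s,c2(605,312),(-110,134,18))])
for p in [(256,108),(256,211),(256,13),(256,265)]: print('bar',onz(v,*p,.21).round(4))
print('tub',onz(v,214,200,.065))
c=v['image'][40:280,170:340]; cv2.imwrite('pics/c4.png',cv2.resize(cv2.cvtColor(c,cv2.COLOR_RGB2BGR),None,fx=2.5,fy=2.5,interpolation=cv2.INTER_CUBIC))
E
python3 d.py
```

```text
tallA [ 0.6256 -0.3397  0.131 ]
tallB [ 0.4335 -0.2237  0.131 ]
squat [ 0.6456 -0.2243  0.105 ]
roll [ 0.492  -0.3816  0.088 ]
crate [0.5373 0.1691] 2.47 res mm [[2.8, 0.7], [-2.7, 1.5], [-3.3, -1.0], [3.2, -1.2]]
crate [0.5356 0.1723] 2.51 res mm [[-1.8, 0.8], [1.1, -0.8], [-2.7, 1.3], [3.4, -1.2]]
bar [0.5374 0.2247 0.21  ]
bar [0.5421 0.1122 0.21  ]
bar [0.5339 0.3084 0.21  ]
bar [0.5451 0.0411 0.21  ]
tub [0.47294361 0.07201949 0.065     ]
```

View pics/c4.png

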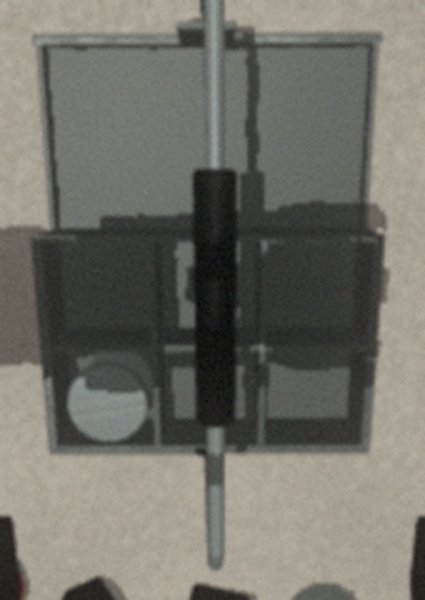

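Request:
move_arm(
  commands="22 0 40 0 0 0 1;22 0 90 0 0 0 1;22 0 140 0 0 0 1;22 0 169 0 0 0 1;22 0 169 0 0 0 1",
)

```text
t: 3.38
tcp_pos: [0.5373, 0.1702, 0.1891]
tool_rot: [0.692, 0.722, -0.002, -0.002]
force: [-0.3, -0.8, 0.7]
finger_gap: 1.001
gripper_force: 0.0
```

Request:
move_arm(
  commands="0 0 0 0 0 0 -1;0 0 0 0 0 0 -1;0 0 0 0 0 0 -1;0 0 0 0 0 0 -1;0 0 0 0 0 0 -1",
  grip_force=20,
)

```text
t: 4.0
tcp_pos: [0.5393, 0.1713, 0.1922]
tool_rot: [0.692, 0.722, 0.001, 0.001]
force: [-1.0, 0.2, 4.8]
finger_gap: 0.2
gripper_force: 20.8
```

```bash
python3 st.py .539 .170 .191
```

```text
t 4.0 tcp [0.5393 0.1713 0.1922] yaw 92.5 z [ 0.001  0.    -1.   ] F [-1.   0.2  4.8] gap 17.0 gf 20.8
shift mm [-1.3 -0.4  1.2]
```

Gripped the bar (17 mm gap). Now folding it along the arc.

Request:
move_arm(
  commands="0 20 1 0 0 0 -1;0 40 5 0 0 0 -1;0 59 12 0 0 0 -1;0 77 20 0 0 0 -1;0 94 32 0 0 0 -1",
)

```text
t: 4.62
tcp_pos: [0.6321, 0.1755, 0.1587]
tool_rot: [0.692, 0.722, -0.001, -0.001]
force: [-2.7, 0.6, 1.2]
finger_gap: 0.201
gripper_force: 20.2
```

Request:
move_arm(
  commands="0 15 13 0 0 0 -1;0 28 28 0 0 0 -1;0 40 45 0 0 0 -1;0 49 63 0 0 0 -1;0 56 82 0 0 0 -1",
)

```text
t: 5.25
tcp_pos: [0.6841, 0.1777, 0.0777]
tool_rot: [0.691, 0.722, -0.005, -0.004]
force: [-29.0, -2.4, 41.3]
finger_gap: 0.201
gripper_force: 27.1
```

Request:
move_arm(
  commands="0 0 2 0 0 0 -1;0 0 3 0 0 0 -1;0 0 3 0 0 0 -1;0 0 3 0 0 0 -1;0 0 3 0 0 0 -1",
)

```text
t: 5.88
tcp_pos: [0.6839, 0.1777, 0.0761]
tool_rot: [0.691, 0.723, -0.004, -0.003]
force: [-17.1, 0.1, 19.4]
finger_gap: 0.202
gripper_force: 25.3
```

```bash
python3 st.py
```

```text
t 5.88 tcp [0.6839 0.1777 0.0761] yaw 92.54 z [-0.011 -0.001 -1.   ] F [-17.1   0.1  19.4] gap 17.1 gf 25.3
```

The handle is at its stop. Releasing, rising, and moving to the tape post.

Request:
move_arm(
  commands="0 1 -2 0 0 0 0.2;0 1 -2 0 0 0 0.2;0 1 -60 0 0 0 0.2;0 1 -120 0 0 0 0;0 1 -180 0 0 0 -0.39",
)

```text
t: 6.5
tcp_pos: [0.6912, 0.1774, 0.2554]
tool_rot: [0.692, 0.722, 0.001, 0.001]
force: [1.0, -0.8, -0.5]
finger_gap: 0.314
gripper_force: 0.0
```

Request:
move_arm(
  commands="-55 -26 0 0 0 0 -0.39;-110 -52 0 0 0 0 -0.39;-165 -78 0 0 0 0 -0.39;-220 -104 0 0 0 0 -0.39;-275 -130 0 0 0 0 -0.39",
)

```text
t: 7.12
tcp_pos: [0.5724, -0.1052, 0.2542]
tool_rot: [0.692, 0.722, 0.0, 0.002]
force: [0.3, -0.5, -0.4]
finger_gap: 0.305
gripper_force: 0.0
```

Request:
move_arm(
  commands="-55 -26 0 0 0 0 -0.39;-110 -52 0 0 0 0 -0.39;-165 -78 0 0 0 0 -0.39;-220 -104 0 0 0 0 -0.39;-275 -130 0 0 0 0 -0.39",
)

```text
t: 7.75
tcp_pos: [0.4536, -0.3862, 0.2541]
tool_rot: [0.692, 0.722, -0.0, 0.002]
force: [1.6, 0.2, 0.5]
finger_gap: 0.305
gripper_force: 0.0
```

```bash
python3 st.py .4493 -.3829 .160 92.4;python3 -c "
from h import *
take('wrist','w3');take('scene','s3')
a=cv2.imread('pics/w3.png');b=cv2.imread('pics/s3.png')[200:370,230:430]
b=cv2.resize(b,(400,340)); o=np.zeros((724,512,3),np.uint8); 
a=cv2.resize(a,(450,338)); o=np.hstack([a,cv2.resize(b,(398,338))[:, :350]]); cv2.imwrite('pics/m3.png',o)"
```

```text
t 7.75 tcp [ 0.4536 -0.3862  0.2541] yaw 92.46 z [ 0.002 -0.003 -1.   ] F [1.6 0.2 0.5] gap 25.9 gf 0.0
shift mm [ 3.8 -4.4 94.1]
turn deg [0.1  0.15 0.06]
```

View pics/m3.png

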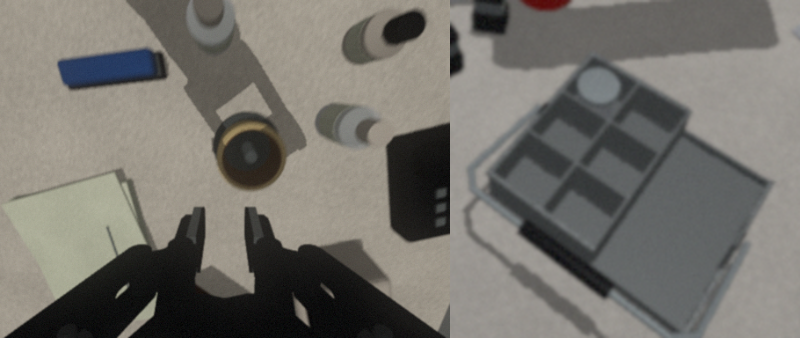

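Handle is folded. Roll ring centre is at (249,155) in the composite. Crate rim corners are clear now: (487,178), (597,60), (597,252), (690,113), (770,182). I'll refine roll and crate from these.

```bash
cat > e.py <<'E'
from h import *
w=load('w3'); s=load('s3'); v=load('w2')
print('roll',onz(w,249.5*512/450,155*512/450,.088).round(4))
f=lambda u,q:((u-450)/1.99+230,q/1.988+200)
L=[(s,f(487,178),(110,-134,60)),(s,f(597,59),(-110,-134,60)),(s,f(598,250),(110,12,60)),(s,f(690,112),(-110,14,60)),(s,f(770,182),(-110,134,18))]
M=[(v,(184,55.2),(-110,134,18)),(v,(322.4,55.2),(110,134,18)),(v,(190,220),(-110,-134,60)),(v,(318,220),(110,-134,60)),(v,(182.8,134.4),(-110,14,60)),(v,(324,134.4),(110,14,60))]
def fit(L):
    Q=np.array([l[2][:2] for l in L])/1000; W=np.array([onz(l[0],*l[1],l[2][2]/1000)[:2] for l in L])
    H=((Q-Q.mean(0)).T@(W-W.mean(0))); th=np.arctan2(H[0,1]-H[1,0],H[0,0]+H[1,1]); Rm=np.array([[np.cos(th),-np.sin(th)],[np.sin(th),np.cos(th)]])
    o=W.mean(0)-Rm@Q.mean(0); print('crate',o.round(4),np.degrees(th).round(2),'res mm',((W-(Q@Rm.T+o))*1000).round(1).tolist())
fit(L);fit(M)
E
python3 e.py
```

```text
roll [ 0.4869 -0.3837  0.088 ]
crate [0.5364 0.1746] 3.38 res mm [[2.3, -1.6], [0.8, 8.9], [-4.7, -0.1], [-0.1, -3.0], [1.7, -4.3]]
crate [0.536  0.1694] 2.47 res mm [[-0.7, -0.1], [0.3, -0.5], [-2.0, 0.6], [2.6, 0.3], [-2.1, -0.1], [1.9, -0.3]]
```

```bash
cat > f.py <<'E'
from h import *
import sys
fn,zz=sys.argv[1],float(sys.argv[2]); w=load(fn); cx,cy=proj(w,[.4905,-.382,zz]); print('pred',cx,cy)
hsv=cv2.cvtColor(w['image'],cv2.COLOR_RGB2HSV); m=cv2.inRange(hsv,(10,70,105),(32,255,255))
y0,x0=int(cy)-60,int(cx)-60; sub=m[y0:y0+120,x0:x0+120]
n,l,st,_=cv2.connectedComponentsWithStats(sub); k=1+st[1:,4].argmax(); print(st[k])
pts=np.argwhere(l==k)[:,::-1]+[x0,y0]
# lower (far from side wall) half: fit ellipse to outer hull of top ring
for r in range(st[k][1]+y0,st[k][1]+y0+st[k][3],6):
    c=pts[pts[:,1]==r][:,0]; print(r,c.min(),c.max(),len(c),end=' | ')
W=np.array([onz(w,u,v,zz)[:2] for u,v in pts])
from scipy.optimize import least_squares
f=least_squares(lambda p:np.clip(np.abs(np.hypot(*(W-p).T)-.0425)-.0045,0,None),[.4905,-.382],loss='soft_l1',f_scale=.001); print('\ncentre',f.x, 'inliers',(np.abs(f.fun)<.001).mean())
E
python3 f.py w3 .088; python3 f.py w1 .088
```

```text
pred 287.094681518552 175.03419702518693
[ 26  24  49  26 403]
139 282 289 7 | 145 267 300 34 | 151 259 270 12 | 157 254 262 9 | 163 254 257 4 | 
centre [ 0.48985103 -0.38737265] inliers 1.0
pred 228.66704708265127 246.96470554341772
[ 36  38  51  47 563]
224 225 231 7 | 230 211 245 22 | 236 207 251 11 | 242 204 254 10 | 248 204 254 8 | 254 205 253 8 | 260 209 250 7 | 266 215 244 12 | 
centre [ 0.49111832 -0.38443873] inliers 1.0
```

Request:
move_arm(
  commands="0 -6 50 0 0 0 -0.39;0 -6 100 0 0 0 -0.39;0 -6 140 0 0 0 -0.39;0 -6 165 0 0 0 -0.39;0 -6 188 0 0 0 -0.39",
)

```text
t: 8.48
tcp_pos: [0.4486, -0.3837, 0.0646]
tool_rot: [0.692, 0.722, -0.0, 0.001]
force: [0.9, 0.2, -0.2]
finger_gap: 0.311
gripper_force: 0.0
```

```bash
python3 st.py .448 -.3868 .066
```

```text
t 8.47 tcp [ 0.4486 -0.3837  0.0646] yaw 92.49 z [ 0.001 -0.001 -1.   ] F [ 0.9  0.2 -0.2] gap 26.5 gf 0.0
shift mm [-3.1 -0.7 -1.4]
```

Request:
move_arm(
  commands="-3 -1 -1 0 0 0 -0.39;-3 -1 -1 0 0 0 -1;-3 -1 -1 0 0 0 -1;-3 -1 -1 0 0 0 -1;-3 -1 -1 0 0 0 -1",
  grip_force=60,
)

```text
t: 9.1
tcp_pos: [0.4472, -0.3865, 0.068]
tool_rot: [0.692, 0.722, -0.0, 0.001]
force: [-0.6, 0.8, 0.8]
finger_gap: 0.097
gripper_force: 58.0
```

Request:
move_arm(
  commands="0 0 -15 0 0 0 -1;0 0 -35 0 0 0 -1;0 0 -60 0 0 0 -1;0 0 -90 0 0 0 -1;0 0 -120 0 0 0 -1",
)

```text
t: 9.72
tcp_pos: [0.4469, -0.3861, 0.1892]
tool_rot: [0.692, 0.722, -0.0, 0.0]
force: [0.5, 0.3, -1.2]
finger_gap: 0.099
gripper_force: 57.9
```

```bash
python3 st.py; python3 -c "
from h import *
take('wrist','w4');s=take('scene','s4')
a=cv2.imread('pics/w4.png');b=cv2.imread('pics/s4.png')[80:280,100:300]
cv2.imwrite('pics/m4.png',np.hstack([a,cv2.resize(b,(288,384))]))"
```

```text
t 9.72 tcp [ 0.4469 -0.3861  0.1892] yaw 92.48 z [ 0. -0. -1.] F [ 0.5  0.3 -1.2] gap 8.4 gf 57.9
```

View pics/m4.png

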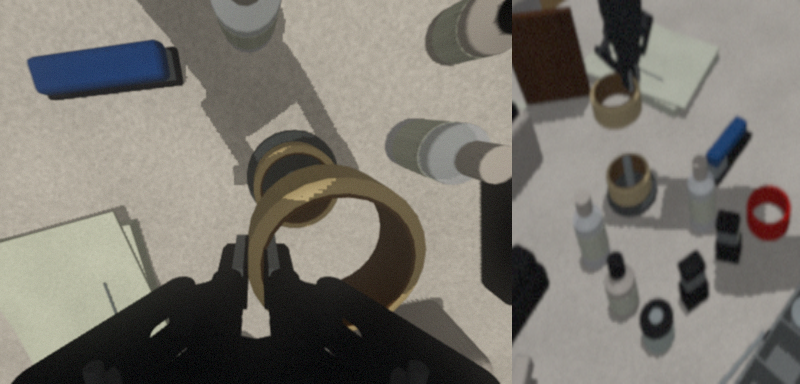

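The upper roll is held level; the lower one is still on the post. Carrying it to the tray.

Request:
move_arm(
  commands="30 8 -40 0 0 0 -1;75 16 -60 0 0 0 -1;120 25 -60 0 0 0 -1;165 34 -60 0 0 0 -1;208 41 -60 0 0 0 -1",
)

```text
t: 10.45
tcp_pos: [0.4784, -0.1748, 0.2468]
tool_rot: [0.692, 0.722, -0.0, -0.001]
force: [0.9, 0.4, -0.7]
finger_gap: 0.095
gripper_force: 57.9
```

Request:
move_arm(
  commands="42 8 0 0 0 0 -1;84 16 0 0 0 0 -1;126 25 0 0 0 0 -1;168 34 0 0 0 0 -1;208 41 0 0 0 0 -1",
)

```text
t: 11.08
tcp_pos: [0.5103, 0.0345, 0.2467]
tool_rot: [0.692, 0.722, -0.0, -0.001]
force: [-0.1, -0.6, -0.3]
finger_gap: 0.095
gripper_force: 57.9
```

Request:
move_arm(
  commands="50 10 0 0 0 0 -1;100 20 0 0 0 0 -1;150 30 0 0 0 0 -1;190 38 0 0 0 0 -1;208 41 0 0 0 0 -1",
)

```text
t: 11.7
tcp_pos: [0.5421, 0.2444, 0.2464]
tool_rot: [0.691, 0.723, -0.001, -0.0]
force: [0.1, 0.0, -2.2]
finger_gap: 0.093
gripper_force: 58.0
```

```bash
python3 st.py .5429 .2428 .1 92.47; python3 -c "
from h import *
take('wrist','w5');v=load('w5')
o=np.array([.5365,.1705]);t=np.radians(2.47);Rm=np.array([[np.cos(t),-np.sin(t)],[np.sin(t),np.cos(t)]])
im=cv2.imread('pics/w5.png')
for q in [(-110,134,18),(110,134,18),(-110,-134,60),(110,-134,60),(-110,14,60),(110,14,60)]:
  p=proj(v,[*(o+Rm@np.array(q[:2])/1000),q[2]/1000]); print(q,p.round(1)); cv2.circle(im,(int(round(p[0])),int(round(p[1]))),2,(0,0,255),-1)
cv2.imwrite('pics/m5.png',cv2.resize(im,(720,540)))"
```

```text
t 11.7 tcp [0.5421 0.2444 0.2464] yaw 92.62 z [-0.001 -0.    -1.   ] F [ 0.1  0.  -2.2] gap 7.9 gf 58.0
shift mm [ -1.6   0.9 146.4]
turn deg [-0.08  0.01  0.15]
(-110, 134, 18) [165.1 120.7]
(110, 134, 18) [333.  121.2]
(-110, -134, 60) [174.3 310.9]
(110, -134, 60) [324.  311.4]
(-110, 14, 60) [164.1 217.8]
(110, 14, 60) [333.3 218.4]
```

View pics/m5.png

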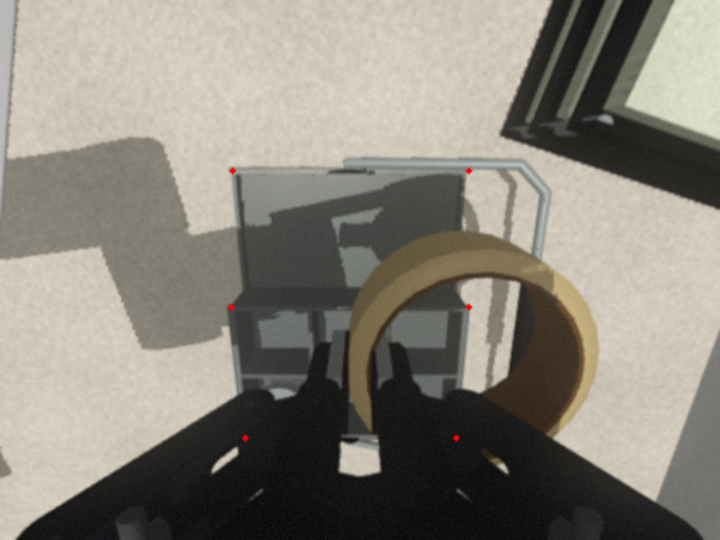

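The projected corners land on the crate, so its pose is good. Lowering the roll into the tray's far half.

Request:
move_arm(
  commands="-2 1 45 0 0 0 -1;-2 1 90 0 0 0 -1;-2 1 135 0 0 0 -1;-2 1 170 0 0 0 -1;-2 1 190 0 0 0 -1",
)

```text
t: 12.38
tcp_pos: [0.5424, 0.2386, 0.055]
tool_rot: [0.692, 0.722, -0.002, -0.001]
force: [0.5, 0.4, -1.4]
finger_gap: 0.095
gripper_force: 58.0
```

Request:
move_arm(
  commands="0 0 10 0 0 0 -1;0 0 20 0 0 0 -1;0 0 27 0 0 0 -1;0 0 30 0 0 0 -1;0 0 30 0 0 0 -1",
)

```text
t: 13.0
tcp_pos: [0.544, 0.2406, 0.0275]
tool_rot: [0.692, 0.722, 0.0, 0.0]
force: [-0.3, 0.0, -1.3]
finger_gap: 0.093
gripper_force: 58.1
```

```bash
python3 st.py .5429 .2428 .024
```

```text
t 13.0 tcp [0.544  0.2406 0.0275] yaw 92.49 z [ 0.  0. -1.] F [-0.3  0.  -1.3] gap 7.9 gf 58.1
shift mm [ 2.2 -1.   3.5]
```

Request:
move_arm(
  commands="2 0 1 0 0 0 -1;2 0 3 0 0 0 -1;2 0 3 0 0 0 -1;2 0 3 0 0 0 -0.5;2 0 3 0 0 0 -0.39",
)

```text
t: 13.62
tcp_pos: [0.5441, 0.2426, 0.0245]
tool_rot: [0.692, 0.722, 0.0, 0.0]
force: [0.2, 0.1, -0.4]
finger_gap: 0.302
gripper_force: 0.0
```

Request:
move_arm(
  commands="0 0 0 0 0 0 -0.39;0 0 -30 0 0 0 -0.39;0 0 -80 0 0 0 -0.39;0 0 -140 0 0 0 -0.39;0 0 -200 0 0 0 -0.39",
)

```text
t: 14.25
tcp_pos: [0.5435, 0.2424, 0.226]
tool_rot: [0.692, 0.722, -0.0, -0.0]
force: [0.8, 0.4, -0.4]
finger_gap: 0.312
gripper_force: 0.0
```

```bash
python3 st.py .448 -.3868 .160 92.47;python3 -c "
from h import *
take('wrist','w6')"; sed 's/.4905,-.382/.585,.245/g' f.py > f2.py; python3 f2.py w6 .044
```

```text
t 14.25 tcp [0.5435 0.2424 0.226 ] yaw 92.48 z [-0. -0. -1.] F [ 0.8  0.4 -0.4] gap 26.6 gf 0.0
shift mm [-624.5 -122.6   66.1]
turn deg [-0.02  0.    0.01]
pred 289.637569982443 173.70854775669338
[  24   21   76   75 1139]
134 284 294 10 | 140 271 310 40 | 146 263 318 20 | 152 259 323 16 | 158 254 325 15 | 164 253 327 13 | 170 253 328 10 | 176 253 327 9 | 182 254 326 9 | 188 255 323 10 | 194 259 319 10 | 200 264 313 12 | 206 272 303 31 | 
centre [0.58511646 0.24563852] inliers 1.0
```

Roll 1 is at its target to within 1 mm. Back to the post for the lower roll.

Request:
move_arm(
  commands="-60 -12 0 0 0 0 -0.39;-120 -24 0 0 0 0 -0.39;-180 -36 0 0 0 0 -0.39;-240 -48 0 0 0 0 -0.39;-300 -60 0 0 0 0 -0.39",
)

```text
t: 14.92
tcp_pos: [0.4964, -0.0616, 0.2244]
tool_rot: [0.692, 0.722, 0.0, 0.0]
force: [0.4, -0.5, -0.8]
finger_gap: 0.303
gripper_force: 0.0
```

Request:
move_arm(
  commands="-60 -12 0 0 0 0 -0.39;-120 -24 0 0 0 0 -0.39;-180 -36 0 0 0 0 -0.39;-220 -44 0 0 0 0 -0.39;-240 -48 0 0 0 0 -0.39",
)

```text
t: 15.55
tcp_pos: [0.4588, -0.3037, 0.2241]
tool_rot: [0.693, 0.721, 0.0, 0.0]
force: [0.0, -0.4, -0.5]
finger_gap: 0.303
gripper_force: 0.0
```

```bash
python3 -c "
from h import *
take('wrist','w7')"; python3 f.py w7 .05
cat > caps.py <<'E'
from h import *
import sys
w=load(sys.argv[1])
# caps near predicted pixel: blob by brightness
for n,P,dark in [('tallA',(.6252,-.3385,.131),0),('tallB',(.434,-.2225,.131),0),('squat',(.6456,-.2245,.105),1)]:
    u,v=proj(w,P)
    if not(15<u<497 and 15<v<369): print(n,'out',u,v); continue
    hsv=cv2.cvtColor(w['image'],cv2.COLOR_RGB2HSV).astype(int); 
    if dark: m=(hsv[...,2]<60)
    else:
        im=w['image'].astype(int); m=(hsv[...,2]>140)&(im[...,0]-im[...,2]<22)
    m=m.astype(np.uint8); x0,y0=max(int(u)-40,0),max(int(v)-40,0); n_,l,st,c=cv2.connectedComponentsWithStats(m[y0:y0+80,x0:x0+80])
    print(n,'pred',(u.round(1),v.round(1)),[(st[i].tolist(),(c[i]+[x0,y0]).round(1).tolist(),onz(w,*(c[i]+[x0,y0]),P[2]).round(4).tolist()) for i in range(1,n_) if st[i][4]>60])
E
python3 caps.py w7; python3 st.py
```

```text
pred 277.5835653354574 236.22030467308667
[ 25  34  36  62 449]
210 264 265 2 | 216 254 266 13 | 222 248 256 9 | 228 245 251 7 | 234 243 248 6 | 240 242 246 5 | 246 243 247 5 | 252 245 249 5 | 258 248 253 6 | 264 254 260 7 | 270 267 277 11 | 
centre [ 0.49091481 -0.38896871] inliers 1.0
tallA pred (np.float64(427.6), np.float64(238.9)) [([28, 0, 52, 28, 710], [440.3, 206.2], [0.629, -0.305, 0.131]), ([0, 30, 55, 50, 1918], [413.5, 257.1], [0.6161, -0.3587, 0.131])]
tallB pred (np.float64(229.1), np.float64(102.4)) [([0, 28, 33, 52, 826], [198.6, 122.1], [0.4088, -0.2391, 0.131]), ([56, 59, 24, 21, 239], [260.4, 134.6], [0.4607, -0.2473, 0.131])]
squat pred (np.float64(461.9), np.float64(115.0)) [([9, 29, 49, 31, 1242], [454.6, 117.6], [0.6395, -0.2271, 0.105])]
t 15.6 tcp [ 0.459  -0.3054  0.2242] yaw 92.33 z [ 0.001 -0.002 -1.   ] F [-0.1 -1.4  0.6] gap 26.0 gf 0.0
```

Request:
move_arm(
  commands="-50 -9 20 0 0 0 -0.39;-84 -14 40 0 0 0 -0.39;-84 -14 60 0 0 0 -0.39;-84 -14 80 0 0 0 -0.39;-84 -14 100 0 0 0 -0.39",
)

```text
t: 16.23
tcp_pos: [0.4495, -0.3842, 0.1236]
tool_rot: [0.691, 0.723, 0.0, -0.001]
force: [0.2, -0.2, 0.2]
finger_gap: 0.306
gripper_force: 0.0
```

```bash
python3 st.py .4482 -.3898 .030 92.47; python3 -c "
from h import *
take('wrist','w8')
cv2.imwrite('pics/m8.png',cv2.imread('pics/w8.png')[80:384,100:450])"; python3 f.py w8 .05
```

```text
t 16.23 tcp [ 0.4495 -0.3842  0.1236] yaw 92.56 z [-0.     0.001 -1.   ] F [ 0.2 -0.2  0.2] gap 26.0 gf 0.0
shift mm [-5.7 -1.5 93.6]
turn deg [-0.01 -0.08  0.09]
pred 304.31017393997735 205.0268483942012
[ 65  80  45  34 230]
225 353 353 1 | 231 349 350 2 | 237 341 346 6 | 243 334 341 8 | 249 324 333 10 | 255 311 321 11 | 
centre [ 0.48932959 -0.38753971] inliers 1.0
```

View pics/m8.png

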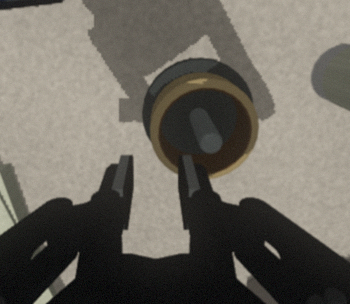

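The lower roll is centred at about crop (204,122), and the fingers straddle its left wall with the rod clear of them. Descending.

Request:
move_arm(
  commands="-5 -2 30 0 0 0 -0.39;-5 -2 55 0 0 0 -0.39;-5 -2 75 0 0 0 -0.39;-5 -2 90 0 0 0 -0.39;-5 -2 94 0 0 0 -0.39",
)

```text
t: 16.9
tcp_pos: [0.4485, -0.3899, 0.036]
tool_rot: [0.691, 0.723, 0.001, 0.001]
force: [-10.0, 11.8, 52.7]
finger_gap: 0.308
gripper_force: 25.4
```

Request:
move_arm(
  commands="0 0 0 0 0 0 -1;0 0 0 0 0 0 -1;0 0 0 0 0 0 -1;0 0 0 0 0 0 -1;0 0 0 0 0 0 -1",
)

```text
t: 17.52
tcp_pos: [0.45, -0.3923, 0.0348]
tool_rot: [0.691, 0.723, -0.0, 0.004]
force: [-0.3, 2.6, 20.0]
finger_gap: 0.079
gripper_force: 57.9
```

```bash
python3 st.py
```

```text
t 17.52 tcp [ 0.45   -0.3923  0.0348] yaw 92.56 z [ 0.005 -0.005 -1.   ] F [-0.3  2.6 20. ] gap 6.7 gf 57.9
```

The descent stopped on a contact of about 50 N, probably the finger linkage on the rod top. The grip closed on the wall anyway, so I'll lift gently and check.

Request:
move_arm(
  commands="0 0 -8 0 0 0 -1;0 0 -16 0 0 0 -1;0 0 -26 0 0 0 -1;0 0 -40 0 0 0 -1;0 0 -60 0 0 0 -1",
)

```text
t: 18.15
tcp_pos: [0.4468, -0.3909, 0.0907]
tool_rot: [0.692, 0.722, 0.0, -0.001]
force: [0.3, 0.3, -1.3]
finger_gap: 0.076
gripper_force: 57.5
```

Request:
move_arm(
  commands="0 0 -20 0 0 0 -1;0 0 -50 0 0 0 -1;0 0 -80 0 0 0 -1;0 0 -120 0 0 0 -1;0 0 -140 0 0 0 -1",
)

```text
t: 18.77
tcp_pos: [0.4477, -0.3919, 0.2333]
tool_rot: [0.692, 0.722, -0.0, 0.002]
force: [0.3, 0.0, -0.8]
finger_gap: 0.072
gripper_force: 57.5
```

```bash
python3 st.py .4385 .238 .226 92.47; python3 -c "
from h import *
take('wrist','w9');take('scene','s9');take('side','d9')
a=cv2.imread('pics/w9.png');b=cv2.imread('pics/s9.png')[20:260,100:280]
cv2.imwrite('pics/m9.png',np.hstack([a,cv2.resize(b,(288,384))]))"
```

```text
t 18.77 tcp [ 0.4477 -0.3919  0.2333] yaw 92.48 z [ 0.002 -0.003 -1.   ] F [ 0.3  0.  -0.8] gap 6.1 gf 57.5
shift mm [629.7  18.1   5.4]
turn deg [0.13 0.18 0.01]
```

View pics/m9.png

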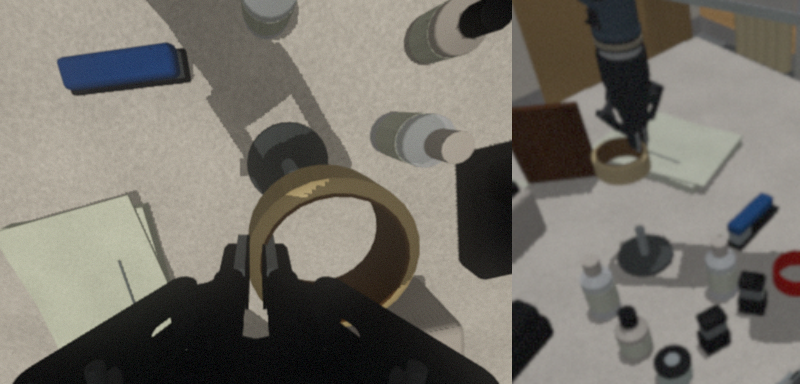

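The lower roll is held level and the post is empty. Carrying it to the near half of the tray.

Request:
move_arm(
  commands="30 1 0 0 0 0 -1;75 2 0 0 0 0 -1;120 4 0 0 0 0 -1;165 5 0 0 0 0 -1;210 6 0 0 0 0 -1",
)

```text
t: 19.55
tcp_pos: [0.4429, -0.1792, 0.229]
tool_rot: [0.692, 0.722, -0.0, -0.002]
force: [1.0, -0.1, -1.0]
finger_gap: 0.08
gripper_force: 57.5
```

Request:
move_arm(
  commands="42 1 0 0 0 0 -1;84 2 0 0 0 0 -1;126 4 0 0 0 0 -1;168 5 0 0 0 0 -1;210 6 0 0 0 0 -1",
)

```text
t: 20.18
tcp_pos: [0.4397, 0.0304, 0.2292]
tool_rot: [0.692, 0.722, -0.001, -0.001]
force: [0.5, -0.2, -1.6]
finger_gap: 0.081
gripper_force: 57.5
```

Request:
move_arm(
  commands="50 1 0 0 0 0 -1;100 3 0 0 0 0 -1;150 4 0 0 0 0 -1;190 5 0 0 0 0 -1;210 6 0 0 0 0 -1",
)

```text
t: 20.8
tcp_pos: [0.4364, 0.2407, 0.2289]
tool_rot: [0.691, 0.723, -0.001, -0.001]
force: [0.8, -0.3, -0.9]
finger_gap: 0.077
gripper_force: 57.6
```

```bash
python3 st.py .4390 .2383 .060 92.47
```

```text
t 20.8 tcp [0.4364 0.2407 0.2289] yaw 92.61 z [-0.003 -0.    -1.   ] F [ 0.8 -0.3 -0.9] gap 6.5 gf 57.6
shift mm [ -2.4   3.1 168.9]
turn deg [-0.18  0.02  0.14]
```

Request:
move_arm(
  commands="0 3 40 0 0 0 -1;0 3 80 0 0 0 -1;0 3 120 0 0 0 -1;0 3 150 0 0 0 -1;0 3 168 0 0 0 -1",
)

```text
t: 21.42
tcp_pos: [0.4388, 0.2384, 0.0596]
tool_rot: [0.692, 0.722, -0.002, -0.001]
force: [-0.2, -0.1, -0.9]
finger_gap: 0.079
gripper_force: 57.6
```

Request:
move_arm(
  commands="0 0 8 0 0 0 -1;0 0 16 0 0 0 -1;0 0 24 0 0 0 -1;0 0 24 0 0 0 -1;0 0 24 0 0 0 -1",
)

```text
t: 22.05
tcp_pos: [0.4411, 0.2392, 0.0387]
tool_rot: [0.692, 0.722, 0.0, 0.0]
force: [-0.2, 0.3, -1.1]
finger_gap: 0.075
gripper_force: 57.6
```

```bash
python3 st.py .4390 .2383 .031 92.47
```

```text
t 22.05 tcp [0.4411 0.2392 0.0387] yaw 92.49 z [ 0.001  0.    -1.   ] F [-0.2  0.3 -1.1] gap 6.4 gf 57.6
shift mm [-0.8 -2.2  7.7]
turn deg [ 0.05 -0.01  0.02]
```

Request:
move_arm(
  commands="0 -2 3 0 0 0 -1;0 -2 6 0 0 0 -1;0 -2 8 0 0 0 -1;0 -2 8 0 0 0 -1;0 -2 8 0 0 0 -1",
)

```text
t: 22.68
tcp_pos: [0.4389, 0.239, 0.0303]
tool_rot: [0.692, 0.722, -0.0, -0.0]
force: [-0.7, -0.7, -2.2]
finger_gap: 0.082
gripper_force: 57.6
```

Request:
move_arm(
  commands="0 0 0 0 0 0 -0.5;0 0 0 0 0 0 -0.4;0 0 0 0 0 0 -0.4;0 0 -20 0 0 0 -0.4;0 0 -60 0 0 0 -0.4",
)

```text
t: 23.3
tcp_pos: [0.4378, 0.2386, 0.0898]
tool_rot: [0.692, 0.722, -0.002, -0.001]
force: [1.1, 0.2, -0.5]
finger_gap: 0.301
gripper_force: 0.0
```

Request:
move_arm(
  commands="-20 20 -30 0 0 0 -0.4;-40 50 -90 0 0 0 -0.4;-40 80 -150 0 0 0 -0.4;-40 100 -200 0 0 0 -0.4;-40 100 -220 0 0 0 -0.4",
)

```text
t: 23.92
tcp_pos: [0.5438, 0.2034, 0.3148]
tool_rot: [0.692, 0.722, 0.004, 0.003]
force: [-1.3, 0.3, -0.2]
finger_gap: 0.303
gripper_force: 0.0
```

```bash
python3 -c "
from h import *
take('wrist','wa');take('scene','sa')"; python3 st.py .6456 -.2245 .24; python3 f2.py wa .044; sed 's/.4905,-.382/.4815,.240/g' f.py > f3.py; python3 f3.py wa .044
cat > ring.py <<'E'
from h import *
w=load('wa'); hsv=cv2.cvtColor(w['image'],cv2.COLOR_RGB2HSV); m=cv2.inRange(hsv,(10,70,105),(32,255,255))
n,l,st,c=cv2.connectedComponentsWithStats(m); print([(st[i].tolist()) for i in range(1,n) if st[i][4]>80])
E
python3 ring.py
```

```text
t 24.02 tcp [0.5424 0.2035 0.3137] yaw 92.47 z [ 0.007  0.001 -1.   ] F [ 0.9 -0.4 -0.1] gap 26.1 gf 0.0
shift mm [-432.2   84.1   73.9]
pred 282.73955211848494 133.92925161444893
[ 30  28  62  57 678]
101 285 286 2 | 107 265 301 37 | 113 259 307 17 | 119 255 311 15 | 125 253 312 9 | 131 252 312 8 | 137 253 312 5 | 143 254 311 7 | 149 256 307 8 | 155 260 302 7 | 
centre [0.58519929 0.24476407] inliers 1.0
pred 212.74497341790095 134.37767153866238
[ 29  27  63  60 811]
101 207 211 4 | 107 193 230 38 | 113 187 236 18 | 119 184 240 14 | 125 181 242 13 | 131 181 243 11 | 137 181 241 8 | 143 183 240 7 | 149 186 240 12 | 155 193 235 8 | 
centre [0.48058784 0.24065549] inliers 1.0
[[181, 101, 63, 60, 811], [252, 101, 62, 57, 678]]
```

Both rolls lie flat at crate x -53 and +52. On to the bottles.

Request:
move_arm(
  commands="-46 4 3 0 0 0 0;-92 8 6 0 0 0 0;-138 12 9 0 0 0 0;-184 16 12 0 0 0 0;-228 19 15 0 0 0 0",
)

```text
t: 24.65
tcp_pos: [0.5679, -0.0246, 0.293]
tool_rot: [0.692, 0.722, -0.001, -0.002]
force: [0.4, -0.2, 0.3]
finger_gap: 0.501
gripper_force: 0.0
```

Request:
move_arm(
  commands="-50 4 3 0 0 0 0;-100 8 6 0 0 0 0;-150 12 9 0 0 0 0;-200 16 12 0 0 0 0;-228 19 15 0 0 0 0",
)

```text
t: 25.28
tcp_pos: [0.5971, -0.2522, 0.2779]
tool_rot: [0.692, 0.722, -0.0, -0.002]
force: [0.1, 0.1, -0.6]
finger_gap: 0.501
gripper_force: 0.0
```

```bash
python3 -c "
from h import *
take('wrist','wb')
cv2.imwrite('pics/mb.png',cv2.resize(cv2.imread('pics/wb.png')[0:300],(800,469)))"; python3 caps.py wb; python3 st.py .6456 -.2245 .24
```

```text
tallA pred (np.float64(276.2), np.float64(253.0)) [([0, 0, 80, 80, 3082], [268.2, 250.8], [0.6155, -0.336, 0.131])]
tallB pred (np.float64(102.8), np.float64(148.9)) [([0, 0, 80, 80, 3127], [104.3, 144.2], [0.4362, -0.2175, 0.131])]
squat pred (np.float64(298.7), np.float64(155.0)) [([29, 29, 26, 26, 528], [299.5, 156.5], [0.6467, -0.2263, 0.105])]
t 25.32 tcp [ 0.5977 -0.2553  0.2777] yaw 92.29 z [-0.002 -0.001 -1.   ] F [ 0.1 -2.3 -0.7] gap 42.2 gf 0.0
shift mm [28.9 49.2 37.5]
```

View pics/mb.png

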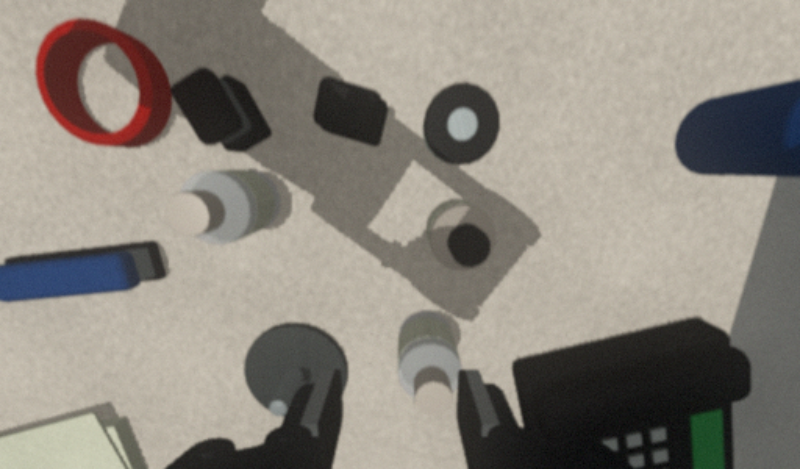

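Squat cap at (470,245) and tall A cap at (433,395) are where predicted. Tall B's cap, at (187,213), has shifted a little, so it was probably the one knocked. Grasping the squat bottle by its cap.

Request:
move_arm(
  commands="28 50 30 0 0 0 0.3;28 50 80 0 0 0 0.3;28 50 130 0 0 0 0.3;28 50 130 0 0 0 0.3;28 50 130 0 0 0 0.3",
)

```text
t: 25.95
tcp_pos: [0.6478, -0.2202, 0.1516]
tool_rot: [0.691, 0.722, 0.0, 0.001]
force: [-0.6, 0.1, 1.2]
finger_gap: 0.648
gripper_force: 0.0
```

```bash
python3 st.py .6463 -.2255 .079 92.47; python3 -c "
from h import *
w=load('wb');print('tallB',onz(w,119.7,136.3,.131),'A',onz(w,277,252.8,.131))
w=load('w9');s=load('s9');print(proj(w,[.434,-.2225,.131]),proj(s,[.434,-.2225,.131]))"
```

```text
t 25.95 tcp [ 0.6478 -0.2202  0.1516] yaw 92.52 z [ 0.002 -0.001 -1.   ] F [-0.6  0.1  1.2] gap 55.1 gf 0.0
shift mm [-5.2 -1.9 72.6]
turn deg [0.09 0.04 0.05]
tallB [ 0.45333593 -0.20856816  0.131     ] A [ 0.62610404 -0.33821301  0.131     ]
[246.72827207 -21.73038324] [229.76560876 164.43869467]
```

Request:
move_arm(
  commands="-4 -1 25 0 0 0 0.3;-4 -1 50 0 0 0 0.3;-4 -1 68 0 0 0 0.3;-4 -1 73 0 0 0 0.3;-4 -1 73 0 0 0 0.3",
)

```text
t: 26.58
tcp_pos: [0.6467, -0.2247, 0.0782]
tool_rot: [0.692, 0.722, 0.0, 0.001]
force: [-0.1, 0.0, 0.3]
finger_gap: 0.65
gripper_force: 0.0
```

Request:
move_arm(
  commands="0 0 0 0 0 0 -1;0 0 0 0 0 0 -1;0 0 0 0 0 0 -1;0 0 0 0 0 0 -1;0 0 0 0 0 0 -1",
  grip_force=50,
)

```text
t: 27.2
tcp_pos: [0.6473, -0.2249, 0.0786]
tool_rot: [0.692, 0.722, 0.0, 0.001]
force: [0.6, 1.1, 6.5]
finger_gap: 0.33
gripper_force: 49.5
```

Request:
move_arm(
  commands="0 0 -20 0 0 0 -1;0 0 -60 0 0 0 -1;0 0 -100 0 0 0 -1;0 0 -140 0 0 0 -1;0 0 -160 0 0 0 -1",
)

```text
t: 27.82
tcp_pos: [0.6463, -0.2247, 0.2404]
tool_rot: [0.692, 0.722, 0.0, 0.001]
force: [-1.1, 0.0, -2.2]
finger_gap: 0.334
gripper_force: 49.9
```

```bash
cat > cell.py <<'E'
import sys,numpy as np,subprocess
x,y,z=map(float,sys.argv[1:4]); t=np.radians(2.47)
X=.5365+(x*np.cos(t)-y*np.sin(t))/1000; Y=.1705+(x*np.sin(t)+y*np.cos(t))/1000
print('target',round(X,4),round(Y,4)); print(subprocess.run(['python3','st.py',str(X),str(Y),str(z/1000),'92.47'],capture_output=True,text=True).stdout)
E
python3 cell.py 72 -24 240
```

```text
target 0.6095 0.1496
t 27.82 tcp [ 0.6463 -0.2247  0.2404] yaw 92.49 z [ 0.002 -0.001 -1.   ] F [-1.1  0.  -2.2] gap 28.4 gf 49.9
shift mm [ 3.755e+02 -2.060e+01 -2.000e-01]
turn deg [0.12 0.09 0.02]
```

Request:
move_arm(
  commands="30 -2 0 0 0 0 -1;70 -4 0 0 0 0 -1;115 -6 0 0 0 0 -1;160 -9 0 0 0 0 -1;200 -11 0 0 0 0 -1",
)

```text
t: 28.45
tcp_pos: [0.624, -0.022, 0.2361]
tool_rot: [0.691, 0.723, -0.001, -0.002]
force: [-0.1, 0.0, -2.6]
finger_gap: 0.334
gripper_force: 49.8
```

Request:
move_arm(
  commands="45 -2 0 0 0 0 -1;90 -5 0 0 0 0 -1;130 -7 0 0 0 0 -1;160 -9 0 0 0 0 -1;175 -10 0 0 0 0 -1",
)

```text
t: 29.08
tcp_pos: [0.6065, 0.1517, 0.2363]
tool_rot: [0.691, 0.723, -0.001, -0.001]
force: [0.1, 0.2, -2.5]
finger_gap: 0.333
gripper_force: 49.8
```

Request:
move_arm(
  commands="0 0 20 0 0 0 -1;0 0 40 0 0 0 -1;0 0 55 0 0 0 -1;0 0 55 0 0 0 -1;0 0 55 0 0 0 -1",
)

```text
t: 29.7
tcp_pos: [0.6094, 0.1491, 0.1828]
tool_rot: [0.692, 0.722, 0.0, 0.0]
force: [0.2, -0.8, -1.3]
finger_gap: 0.334
gripper_force: 49.7
```

```bash
python3 cell.py 72 -24 87
```

```text
target 0.6095 0.1496
t 29.7 tcp [0.6094 0.1491 0.1828] yaw 92.46 z [ 0.001 -0.    -1.   ] F [ 0.2 -0.8 -1.3] gap 28.4 gf 49.7
shift mm [ 0.6  0.  95.8]
turn deg [ 0.05  0.   -0.01]
```

Request:
move_arm(
  commands="0 0 25 0 0 0 -1;0 0 50 0 0 0 -1;0 0 70 0 0 0 -1;0 0 86 0 0 0 -1;0 0 95 0 0 0 -1",
)

```text
t: 30.32
tcp_pos: [0.6092, 0.1492, 0.087]
tool_rot: [0.692, 0.722, 0.0, 0.0]
force: [0.1, -0.2, -2.1]
finger_gap: 0.333
gripper_force: 49.8
```

Request:
move_arm(
  commands="0 0 1 0 0 0 -1;0 0 1 0 0 0 -1;0 0 1 0 0 0 0.2;0 0 1 0 0 0 0.2;0 0 1 0 0 0 0.2",
)

```text
t: 30.95
tcp_pos: [0.6093, 0.1493, 0.0869]
tool_rot: [0.692, 0.722, 0.0, 0.0]
force: [-0.3, 0.2, 0.3]
finger_gap: 0.595
gripper_force: 0.0
```

```bash
python3 cell.py 72 -24 87
```

```text
target 0.6095 0.1496
t 30.95 tcp [0.6093 0.1493 0.0869] yaw 92.49 z [ 0.001  0.    -1.   ] F [-0.3  0.2  0.3] gap 50.6 gf 0.0
shift mm [ 0.3  0.2 -0.1]
turn deg [ 0.06 -0.    0.02]
```

Squat bottle is in its cell. Back for tall A.

Request:
move_arm(
  commands="0 0 -30 0 0 0 0.3;0 0 -80 0 0 0 0.3;0 0 -130 0 0 0 0.3;0 0 -180 0 0 0 0.3;0 0 -195 0 0 0 0.3",
)

```text
t: 31.58
tcp_pos: [0.6107, 0.1495, 0.2856]
tool_rot: [0.692, 0.722, 0.003, 0.003]
force: [0.1, 0.1, -0.2]
finger_gap: 0.652
gripper_force: 0.0
```

Request:
move_arm(
  commands="-45 -3 0 0 0 0 0.3;-90 -6 0 0 0 0 0.3;-135 -9 0 0 0 0 0.3;-180 -11 0 0 0 0 0.3;-220 -14 0 0 0 0 0.3",
)

```text
t: 32.2
tcp_pos: [0.6036, -0.0726, 0.28]
tool_rot: [0.692, 0.722, -0.001, -0.001]
force: [0.7, -1.6, -0.0]
finger_gap: 0.648
gripper_force: 0.0
```

Request:
move_arm(
  commands="-50 -3 0 0 0 0 0.3;-100 -6 0 0 0 0 0.3;-150 -9 0 0 0 0 0.3;-190 -12 0 0 0 0 0.3;-200 -13 0 0 0 0 0.3",
)

```text
t: 32.83
tcp_pos: [0.5992, -0.274, 0.2796]
tool_rot: [0.693, 0.721, -0.0, -0.001]
force: [-0.4, 1.0, -0.4]
finger_gap: 0.651
gripper_force: 0.0
```

```bash
cat > cap2.py <<'E'
from h import *
import sys
w=load(sys.argv[1]); P=[float(a) for a in sys.argv[2:4]]+[.131]; u,v=proj(w,P); print('pred',u,v)
x0,y0=int(u)-30,int(v)-30; g=w['image'][max(y0,0):y0+60,max(x0,0):x0+60].astype(int); x0=max(x0,0);y0=max(y0,0)
hsv=cv2.cvtColor(g.astype(np.uint8),cv2.COLOR_RGB2HSV)
# cap top: bright circle of radius ~ r px
r=.015*w['fx']/abs(np.array(w['pose'])[2,3]-.131)
c=cv2.HoughCircles(cv2.GaussianBlur(cv2.resize(cv2.cvtColor(g.astype(np.uint8),cv2.COLOR_RGB2GRAY),None,fx=4,fy=4,interpolation=cv2.INTER_CUBIC),(5,5),0),cv2.HOUGH_GRADIENT,1,20,param1=60,param2=12,minRadius=int(4*r*.9),maxRadius=int(4*r*1.2))
print('r',r)
for q in (c[0][:4] if c is not None else []): print(q/4+[x0,y0,0],onz(w,q[0]/4+x0-.4,q[1]/4+y0-.4,.131).round(4))
E
python3 -c "
from h import *
take('wrist','wc')"; python3 cap2.py wc .6258 -.3385; python3 cap2.py wb .6258 -.3385; python3 cap2.py wb .4533 -.2086;python3 cap2.py wc .4533 -.2086; python3 st.py .6258 -.3385 .2 92.47
```

```text
pred 276.0590886071885 235.60415233898922
r 14.104006191743096
[275.875      230.875       13.55000019] [ 0.6247 -0.3319  0.131 ]
pred 276.7299464196065 253.00279600995796
r 14.182034705287327
[277.625      257.875       13.67500019] [ 0.6268 -0.3445  0.131 ]
[274.875      247.125       13.22500038] [ 0.6226 -0.3302  0.131 ]
pred 119.668796969272 136.32957537972652
r 14.182034705287327
[116.875      139.125       16.85000038] [ 0.4497 -0.2112  0.131 ]
[129.125      136.625       14.64999962] [ 0.4628 -0.2081  0.131 ]
pred 115.73927664637196 114.46777599942439
r 14.104006191743096
[125.125 115.875  15.375] [ 0.4624 -0.2092  0.131 ]
[113.875      116.375       15.77499962] [ 0.4508 -0.2102  0.131 ]
t 32.88 tcp [ 0.5992 -0.2739  0.2797] yaw 92.32 z [-0.002  0.001 -1.   ] F [-0.6 -0.5  0.1] gap 55.5 gf 0.0
shift mm [-65.7  24.1  79.6]
turn deg [-0.11 -0.04 -0.15]
```

Request:
move_arm(
  commands="-40 15 10 0 0 0 0.3;-66 24 40 0 0 0 0.3;-66 24 80 0 0 0 0.3;-66 24 100 0 0 0 0.3;-66 24 100 0 0 0 0.3",
)

```text
t: 33.5
tcp_pos: [0.6257, -0.3336, 0.1783]
tool_rot: [0.691, 0.723, -0.0, -0.003]
force: [-0.4, 0.5, 0.2]
finger_gap: 0.647
gripper_force: 0.0
```

```bash
python3 st.py .6257 -.3383 .104 92.47; python3 -c "
from h import *
take('wrist','wd')
cv2.imwrite('pics/md.png',cv2.imread('pics/wd.png')[60:384,60:512])"
```

```text
t 33.5 tcp [ 0.6257 -0.3336  0.1783] yaw 92.56 z [-0.005  0.005 -1.   ] F [-0.4  0.5  0.2] gap 55.0 gf 0.0
shift mm [-5.   0.1 74.3]
turn deg [-0.29 -0.28  0.09]
```

View pics/md.png

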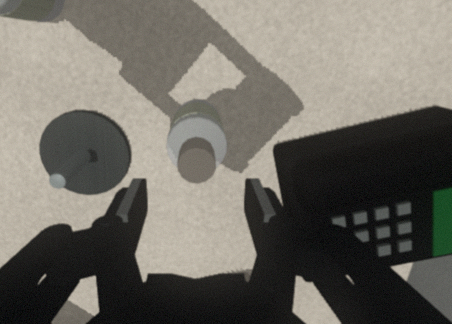

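The cap top is at (256,226) in the full frame, centred between the fingers. That was my 15th picture, one over the limit of 14, so I view no more and use numeric checks from here.

```bash
python3 -c "
from h import *
w=load('wd');print(onz(w,256,226,.131))
g=cv2.cvtColor(w['image'],cv2.COLOR_RGB2GRAY)
for v in (215,220,226,232,238,244): print(v,g[v,232:282:2].tolist())
print('col',g[195:262:2,256].tolist())"
```

```text
[ 0.62625618 -0.34037287  0.131     ]
215 [172, 166, 151, 123, 96, 111, 109, 113, 110, 107, 105, 111, 113, 113, 109, 107, 108, 113, 112, 108, 92, 112, 142, 143, 146]
220 [171, 168, 164, 106, 116, 109, 110, 109, 110, 111, 111, 107, 110, 114, 112, 113, 113, 106, 109, 113, 108, 102, 139, 139, 139]
226 [179, 181, 161, 113, 108, 109, 113, 113, 116, 113, 110, 113, 113, 114, 113, 111, 111, 107, 110, 110, 108, 107, 153, 174, 184]
232 [181, 184, 185, 166, 115, 111, 111, 116, 112, 112, 110, 111, 114, 113, 111, 113, 114, 112, 113, 110, 116, 149, 177, 180, 178]
238 [179, 183, 182, 184, 179, 166, 128, 111, 108, 112, 112, 109, 112, 111, 108, 113, 114, 114, 126, 158, 174, 172, 177, 173, 172]
244 [180, 182, 182, 179, 187, 190, 182, 180, 179, 183, 183, 178, 168, 174, 175, 182, 172, 174, 176, 178, 179, 181, 183, 171, 177]
col [151, 107, 91, 89, 91, 91, 93, 114, 110, 108, 113, 109, 106, 113, 111, 111, 112, 108, 109, 112, 113, 112, 109, 111, 148, 174, 180, 175, 178, 184, 181, 178, 183, 181]
```

Request:
move_arm(
  commands="-5 0 25 0 0 0 0.3;-5 0 50 0 0 0 0.3;-5 0 68 0 0 0 0.3;-5 0 74 0 0 0 0.3;-5 0 74 0 0 0 0.3",
)

```text
t: 34.17
tcp_pos: [0.6276, -0.3414, 0.1077]
tool_rot: [0.692, 0.722, 0.0, 0.0]
force: [0.6, 0.6, -0.4]
finger_gap: 0.65
gripper_force: 0.0
```

Request:
move_arm(
  commands="0 0 0 0 0 0 -1;0 0 0 0 0 0 -1;0 0 0 0 0 0 -1;0 0 0 0 0 0 -1;0 0 0 0 0 0 -1",
)

```text
t: 34.8
tcp_pos: [0.6276, -0.3419, 0.1087]
tool_rot: [0.692, 0.722, -0.0, 0.001]
force: [-1.6, -0.3, 6.0]
finger_gap: 0.334
gripper_force: 49.5
```

Request:
move_arm(
  commands="0 0 -20 0 0 0 -1;0 0 -60 0 0 0 -1;0 0 -100 0 0 0 -1;0 0 -140 0 0 0 -1;0 0 -150 0 0 0 -1",
)

```text
t: 35.42
tcp_pos: [0.6287, -0.3423, 0.2614]
tool_rot: [0.692, 0.722, 0.0, 0.004]
force: [0.2, 0.5, -1.8]
finger_gap: 0.331
gripper_force: 49.9
```

```bash
python3 cell.py 0 -96 255
```

```text
target 0.5406 0.0746
t 35.42 tcp [ 0.6287 -0.3423  0.2614] yaw 92.49 z [ 0.006 -0.004 -1.   ] F [ 0.2  0.5 -1.8] gap 28.1 gf 49.9
shift mm [420.4 -69.9   4.1]
turn deg [0.33 0.26 0.02]
```

Request:
move_arm(
  commands="30 -4 0 0 0 0 -1;70 -10 0 0 0 0 -1;115 -18 0 0 0 0 -1;160 -26 0 0 0 0 -1;210 -35 0 0 0 0 -1",
)

```text
t: 36.05
tcp_pos: [0.5819, -0.1315, 0.2557]
tool_rot: [0.692, 0.722, -0.0, -0.001]
force: [0.1, 0.2, -2.5]
finger_gap: 0.325
gripper_force: 49.9
```

Request:
move_arm(
  commands="50 -9 0 0 0 0 -1;100 -18 0 0 0 0 -1;150 -26 0 0 0 0 -1;190 -32 0 0 0 0 -1;209 -35 0 0 0 0 -1",
)

```text
t: 36.67
tcp_pos: [0.5373, 0.0762, 0.2561]
tool_rot: [0.691, 0.723, -0.001, -0.001]
force: [0.8, -0.3, -1.7]
finger_gap: 0.333
gripper_force: 49.9
```

Request:
move_arm(
  commands="0 0 20 0 0 0 -1;0 0 40 0 0 0 -1;0 0 60 0 0 0 -1;0 0 60 0 0 0 -1;0 0 60 0 0 0 -1",
)

```text
t: 37.3
tcp_pos: [0.5396, 0.0737, 0.1975]
tool_rot: [0.692, 0.722, 0.0, 0.0]
force: [0.2, -0.0, -2.3]
finger_gap: 0.333
gripper_force: 49.9
```

```bash
python3 cell.py 0 -97 116
```

```text
target 0.5407 0.0736
t 37.3 tcp [0.5396 0.0737 0.1975] yaw 92.45 z [ 0.001 -0.    -1.   ] F [ 0.2 -0.  -2.3] gap 28.3 gf 49.9
shift mm [-0.1  1.  81.5]
turn deg [ 0.03  0.01 -0.02]
```

Request:
move_arm(
  commands="0 1 20 0 0 0 -1;0 1 40 0 0 0 -1;0 1 60 0 0 0 -1;0 1 74 0 0 0 -1;0 1 81 0 0 0 -1",
)

```text
t: 37.92
tcp_pos: [0.5404, 0.0741, 0.1162]
tool_rot: [0.692, 0.722, 0.0, 0.0]
force: [-0.1, 0.3, -2.0]
finger_gap: 0.332
gripper_force: 49.9
```

Request:
move_arm(
  commands="0 0 1 0 0 0 -1;0 0 1 0 0 0 -1;0 0 1 0 0 0 0.2;0 0 1 0 0 0 0.2;0 0 1 0 0 0 0.2",
)

```text
t: 38.55
tcp_pos: [0.5404, 0.0742, 0.1158]
tool_rot: [0.692, 0.722, 0.0, 0.0]
force: [0.9, -0.7, 0.5]
finger_gap: 0.599
gripper_force: 0.0
```

```bash
python3 cell.py 0 -97 116
```

```text
target 0.5407 0.0736
t 38.55 tcp [0.5404 0.0742 0.1158] yaw 92.48 z [ 0.001 -0.    -1.   ] F [ 0.9 -0.7  0.5] gap 50.9 gf 0.0
shift mm [-0.6  0.2 -0.2]
turn deg [0.06 0.   0.01]
```

Tall A is in its cell. Now tall B.

Request:
move_arm(
  commands="0 0 -30 0 0 0 0.3;0 0 -60 0 0 0 0.3;0 0 -90 0 0 0 0.3;0 0 -120 0 0 0 0.3;0 0 -130 0 0 0 0.3",
)

```text
t: 39.17
tcp_pos: [0.5411, 0.0742, 0.2473]
tool_rot: [0.692, 0.722, 0.001, 0.002]
force: [-0.7, -1.1, -0.4]
finger_gap: 0.648
gripper_force: 0.0
```

Request:
move_arm(
  commands="-55 -20 0 0 0 0 0.3;-110 -40 0 0 0 0 0.3;-165 -60 0 0 0 0 0.3;-220 -80 0 0 0 0 0.3;-275 -99 0 0 0 0 0.3",
)

```text
t: 39.8
tcp_pos: [0.4519, -0.2062, 0.2445]
tool_rot: [0.692, 0.722, -0.0, -0.001]
force: [0.8, 0.3, -0.4]
finger_gap: 0.648
gripper_force: 0.0
```

Request:
move_arm(
  commands="0 0 20 0 0 0 0.3;0 0 40 0 0 0 0.3;0 0 50 0 0 0 0.3;0 0 50 0 0 0 0.3;0 0 50 0 0 0 0.3",
)

```text
t: 40.42
tcp_pos: [0.4536, -0.2048, 0.1957]
tool_rot: [0.691, 0.722, 0.0, 0.0]
force: [-0.3, -0.9, -0.2]
finger_gap: 0.655
gripper_force: 0.0
```

```bash
python3 st.py .4533 -.2086 .104 92.47; python3 -c "
from h import *
w=take('wrist','we'); u,v=proj(w,[.4533,-.2086,.131]); print(u,v); u=int(u);v=int(v)
g=cv2.cvtColor(w['image'],cv2.COLOR_RGB2GRAY)
for q in range(v-28,v+29,4): print(q,g[q,u-40:u+41:3].tolist())
print('col',v-40,g[v-40:v+41:2,u].tolist())"
```

```text
t 40.42 tcp [ 0.4536 -0.2048  0.1957] yaw 92.52 z [ 0.001 -0.001 -1.   ] F [-0.3 -0.9 -0.2] gap 55.7 gf 0.0
shift mm [-3.7 -0.5 91.7]
turn deg [0.04 0.03 0.05]
254.8243717234493 213.39864282458066
185 [176, 180, 181, 179, 184, 146, 155, 149, 156, 154, 155, 152, 154, 150, 153, 153, 152, 148, 143, 146, 144, 145, 131, 113, 109, 113, 112]
189 [180, 177, 174, 175, 173, 157, 158, 151, 155, 153, 149, 107, 96, 92, 90, 92, 110, 141, 146, 143, 144, 142, 142, 117, 110, 113, 111]
193 [175, 181, 179, 187, 161, 152, 157, 154, 156, 123, 89, 92, 90, 92, 93, 89, 88, 86, 126, 140, 146, 140, 141, 121, 110, 113, 111]
197 [183, 182, 178, 178, 170, 150, 152, 152, 150, 89, 94, 99, 108, 108, 107, 106, 90, 90, 83, 144, 143, 145, 141, 114, 116, 114, 110]
201 [181, 183, 179, 180, 182, 172, 157, 158, 119, 97, 107, 115, 110, 109, 109, 111, 110, 109, 94, 134, 141, 143, 144, 109, 109, 113, 111]
205 [180, 184, 181, 180, 187, 168, 173, 153, 106, 111, 109, 112, 111, 111, 109, 108, 107, 109, 111, 113, 140, 143, 130, 106, 114, 110, 113]
209 [174, 183, 175, 184, 180, 174, 169, 166, 110, 114, 113, 108, 110, 110, 111, 112
[... 686 characters left out ...]
 160, 147, 163, 180, 170, 171, 177, 180, 172, 175, 178, 176, 174, 177]
233 [170, 169, 175, 186, 186, 182, 182, 181, 180, 175, 178, 180, 172, 168, 173, 180, 176, 179, 169, 172, 188, 179, 171, 175, 180, 182, 180]
237 [173, 184, 181, 177, 175, 177, 179, 177, 177, 179, 171, 171, 176, 174, 180, 177, 174, 178, 180, 175, 170, 177, 172, 179, 181, 176, 176]
241 [175, 174, 178, 177, 168, 182, 174, 175, 171, 178, 174, 180, 178, 174, 172, 175, 174, 176, 173, 171, 177, 175, 169, 172, 176, 172, 169]
col 173 [155, 153, 150, 153, 153, 150, 151, 109, 91, 88, 90, 95, 108, 114, 109, 107, 111, 109, 111, 109, 113, 110, 111, 113, 111, 111, 107, 106, 154, 176, 172, 169, 177, 179, 173, 177, 173, 172, 177, 170, 169]
```

The cap disc spans columns 238 to 271 and rows 196 to 228, which is where predicted. Grasping.

Request:
move_arm(
  commands="-3 0 30 0 0 0 0.3;-3 0 60 0 0 0 0.3;-3 0 82 0 0 0 0.3;-3 0 90 0 0 0 0.3;-3 0 90 0 0 0 0.3",
)

```text
t: 41.1
tcp_pos: [0.4535, -0.2079, 0.1055]
tool_rot: [0.692, 0.722, 0.0, 0.0]
force: [0.6, 0.5, -0.7]
finger_gap: 0.65
gripper_force: 0.0
```

Request:
move_arm(
  commands="0 0 0 0 0 0 -1;0 0 0 0 0 0 -1;0 0 0 0 0 0 -1;0 0 0 0 0 0 -1;0 0 0 0 0 0 -1",
)

```text
t: 41.72
tcp_pos: [0.4537, -0.2083, 0.1065]
tool_rot: [0.692, 0.722, 0.0, 0.001]
force: [-1.6, 0.5, 6.1]
finger_gap: 0.335
gripper_force: 49.1
```

Request:
move_arm(
  commands="0 0 -20 0 0 0 -1;0 0 -60 0 0 0 -1;0 0 -100 0 0 0 -1;0 0 -140 0 0 0 -1;0 0 -150 0 0 0 -1",
)

```text
t: 42.35
tcp_pos: [0.4543, -0.2085, 0.2577]
tool_rot: [0.692, 0.722, 0.0, 0.003]
force: [-0.0, 0.4, -2.2]
finger_gap: 0.335
gripper_force: 50.0
```

```bash
python3 cell.py -72 -24 255
```

```text
target 0.4656 0.1434
t 42.35 tcp [ 0.4543 -0.2085  0.2577] yaw 92.49 z [ 0.005 -0.003 -1.   ] F [-0.   0.4 -2.2] gap 28.5 gf 50.0
shift mm [351.1  26.5   1.6]
turn deg [0.25 0.2  0.02]
```

Request:
move_arm(
  commands="25 2 0 0 0 0 -1;60 4 0 0 0 0 -1;100 7 0 0 0 0 -1;140 10 0 0 0 0 -1;180 13 0 0 0 0 -1",
)

```text
t: 42.98
tcp_pos: [0.4573, -0.0259, 0.2539]
tool_rot: [0.692, 0.722, -0.001, -0.001]
force: [-0.4, -0.3, -1.6]
finger_gap: 0.335
gripper_force: 50.0
```

Request:
move_arm(
  commands="45 4 0 0 0 0 -1;90 7 0 0 0 0 -1;130 10 0 0 0 0 -1;160 12 0 0 0 0 -1;171 13 0 0 0 0 -1",
)

```text
t: 43.6
tcp_pos: [0.4628, 0.1452, 0.2539]
tool_rot: [0.691, 0.723, -0.001, -0.001]
force: [0.4, -0.4, -2.6]
finger_gap: 0.331
gripper_force: 50.0
```

Request:
move_arm(
  commands="0 0 20 0 0 0 -1;0 0 40 0 0 0 -1;0 0 60 0 0 0 -1;0 0 60 0 0 0 -1;0 0 60 0 0 0 -1",
)

```text
t: 44.22
tcp_pos: [0.4643, 0.1435, 0.1955]
tool_rot: [0.692, 0.722, 0.0, 0.0]
force: [0.7, -1.0, -1.3]
finger_gap: 0.332
gripper_force: 49.9
```

```bash
python3 cell.py -72 -24 114
```

```text
target 0.4656 0.1434
t 44.23 tcp [0.4643 0.1435 0.1955] yaw 92.45 z [ 0. -0. -1.] F [ 0.7 -1.  -1.3] gap 28.2 gf 49.9
shift mm [-0.2  1.3 81.5]
turn deg [ 0.01  0.01 -0.02]
```

Request:
move_arm(
  commands="0 1 20 0 0 0 -1;0 1 40 0 0 0 -1;0 1 60 0 0 0 -1;0 1 74 0 0 0 -1;0 1 81 0 0 0 -1",
)

```text
t: 44.85
tcp_pos: [0.4653, 0.1439, 0.1141]
tool_rot: [0.692, 0.722, 0.0, 0.0]
force: [-0.4, 0.4, -3.0]
finger_gap: 0.332
gripper_force: 50.0
```

Request:
move_arm(
  commands="0 0 1 0 0 0 -1;0 0 1 0 0 0 -1;0 0 1 0 0 0 0.2;0 0 1 0 0 0 0.2;0 0 1 0 0 0 0.2",
)

```text
t: 45.48
tcp_pos: [0.4652, 0.144, 0.1137]
tool_rot: [0.692, 0.722, 0.0, 0.0]
force: [-0.0, 0.9, -0.6]
finger_gap: 0.599
gripper_force: 0.0
```

Request:
move_arm(
  commands="0 0 -40 0 0 0 0.3;0 0 -80 0 0 0 0.3;0 20 -130 0 0 0 0.3;0 50 -190 0 0 0 0.3;0 80 -240 0 0 0 0.3",
)

```text
t: 46.1
tcp_pos: [0.5448, 0.1476, 0.3553]
tool_rot: [0.692, 0.722, 0.0, 0.0]
force: [1.2, 0.3, 0.1]
finger_gap: 0.651
gripper_force: 0.0
```

```bash
python3 st.py .684 .1777 .22
cat > chk.py <<'E'
from h import *
import sys
w=take('wrist','wf'); s=take('scene','sf'); t=np.radians(2.47)
def cw(x,y,z): return [.5365+(x*np.cos(t)-y*np.sin(t))/1000,.1705+(x*np.sin(t)+y*np.cos(t))/1000,z/1000]
for n,x,y,z in [('squat',72,-24,111),('tallA',0,-96,137),('tallB',-72,-24,137)]:
    for nm,c in (('w',w),('s',s)):
        u,v=proj(c,cw(x,y,z)); g=cv2.cvtColor(c['image'],cv2.COLOR_RGB2GRAY); u,v=int(round(u)),int(round(v)); st=2 if nm=='w' else 1
        print(n,nm,u,v,'row',g[v,u-24*st//2:u+24*st//2+1:st].tolist() if 0<v<384 else '', 'col',g[v-12*st:v+12*st+1:st,u].tolist())
E
python3 chk.py; sed -i 's/w1/wf/' ring.py; sed -i "s/load('wa')/load('wf')/" ring.py; python3 ring.py
```

```text
t 46.1 tcp [0.5448 0.1476 0.3553] yaw 92.5 z [ 0.001  0.    -1.   ] F [1.2 0.3 0.1] gap 55.4 gf 0.0
shift mm [ 24.  140.2 135.4]
squat w 300 164 row [58, 58, 73, 90, 90, 90, 86, 55, 26, 28, 25, 29, 29, 26, 28, 28, 28, 29, 63, 73, 58, 61, 106, 168, 173] col [74, 91, 95, 94, 97, 100, 92, 50, 27, 30, 24, 31, 29, 27, 26, 25, 28, 29, 51, 58, 58, 61, 61, 57, 65]
squat s 299 292 row [70, 78, 75, 62, 33, 29, 23, 11, 24, 23, 11, 17, 15, 10, 16, 19, 29, 46, 55, 58, 56, 61, 59, 58, 76] col [59, 58, 65, 77, 87, 75, 51, 28, 27, 10, 11, 21, 15, 25, 15, 12, 23, 14, 25, 10, 11, 21, 33, 67, 91]
tallA w 250 218 row [60, 67, 96, 65, 59, 63, 93, 151, 173, 172, 170, 169, 167, 169, 166, 165, 166, 140, 100, 76, 63, 62, 67, 94, 65] col [144, 143, 140, 146, 103, 83, 86, 94, 107, 110, 162, 168, 167, 168, 166, 170, 162, 169, 169, 175, 173, 175, 174, 173, 179]
tallA s 291 246 row [156, 154, 151, 140, 119, 105, 105, 130, 149, 153, 153, 153, 151, 151, 152, 149, 138, 123, 107, 113, 124, 126, 126, 124, 128] col [152, 145, 137, 115, 103, 101, 119, 146, 151, 151, 152, 151, 151, 152, 155, 150, 137, 114, 97, 96, 94, 96, 98, 114, 132]
tallB w 196 168 row [102, 106, 102, 101, 95, 66, 67, 99, 99, 103, 102, 99, 103, 97, 100, 100, 99, 94, 82, 123, 134, 131, 131, 130, 89] col [125, 147, 144, 140, 142, 123, 84, 96, 104, 101, 103, 99, 103, 101, 103, 99, 100, 92, 65, 60, 62, 61, 66, 66, 78]
tallB s 335 241 row [57, 63, 66, 70, 79, 85, 92, 96, 96, 96, 98, 95, 96, 96, 96, 96, 98, 96, 96, 100, 97, 97, 98, 97, 100] col [102, 102, 96, 101, 101, 97, 97, 95, 96, 96, 96, 94, 96, 99, 97, 97, 98, 97, 96, 92, 91, 93, 94, 107, 125]
[[188, 62, 60, 64, 960], [256, 63, 59, 63, 907]]
```

All three caps sit over their cell centres and both rolls are in place. Now to raise the handle.

Request:
move_arm(
  commands="8 50 0 0 0 0 0.5;16 100 0 0 0 0 0.5;23 142 20 0 0 0 0.5;23 142 80 0 0 0 0.5;23 142 135 0 0 0 0.5",
)

```text
t: 46.82
tcp_pos: [0.685, 0.1766, 0.2151]
tool_rot: [0.692, 0.722, -0.001, -0.001]
force: [0.7, 0.0, -0.9]
finger_gap: 0.749
gripper_force: 0.0
```

```bash
python3 st.py .6854 .1769 .078 92.47
```

```text
t 46.83 tcp [0.685  0.1766 0.2151] yaw 92.49 z [-0.002 -0.    -1.   ] F [ 0.7  0.  -0.9] gap 63.7 gf 0.0
shift mm [  0.3   0.6 137.1]
turn deg [-0.09  0.    0.02]
```

Request:
move_arm(
  commands="0 1 45 0 0 0 0.5;0 1 90 0 0 0 0.5;0 1 120 0 0 0 0.5;0 1 137 0 0 0 0.5;0 1 137 0 0 0 0.5",
)

```text
t: 47.45
tcp_pos: [0.6854, 0.1766, 0.0794]
tool_rot: [0.692, 0.722, -0.001, -0.001]
force: [-0.4, 0.8, 0.4]
finger_gap: 0.749
gripper_force: 0.0
```

Request:
move_arm(
  commands="0 0 0 0 0 0 -1;0 0 0 0 0 0 -1;0 0 0 0 0 0 -1;0 0 0 0 0 0 -1;0 0 0 0 0 0 -1",
  grip_force=25,
)

```text
t: 48.08
tcp_pos: [0.684, 0.1766, 0.0826]
tool_rot: [0.691, 0.722, -0.002, -0.002]
force: [-6.3, -1.3, 6.3]
finger_gap: 0.197
gripper_force: 24.4
```

```bash
python3 st.py
```

```text
t 48.08 tcp [0.684  0.1766 0.0826] yaw 92.51 z [-0.005 -0.001 -1.   ] F [-6.3 -1.3  6.3] gap 16.8 gf 24.4
```

Request:
move_arm(
  commands="0 -7 -19 0 0 0 -1;0 -16 -37 0 0 0 -1;0 -27 -54 0 0 0 -1;0 -40 -69 0 0 0 -1;0 -56 -82 0 0 0 -1",
)

```text
t: 48.7
tcp_pos: [0.6332, 0.1743, 0.166]
tool_rot: [0.692, 0.722, 0.003, 0.003]
force: [6.5, 0.2, -2.7]
finger_gap: 0.195
gripper_force: 24.4
```

Request:
move_arm(
  commands="0 -17 -11 0 0 0 -1;0 -35 -20 0 0 0 -1;0 -54 -26 0 0 0 -1;0 -74 -30 0 0 0 -1;0 -92 -32 0 0 0 -1",
)

```text
t: 49.32
tcp_pos: [0.5438, 0.1703, 0.2006]
tool_rot: [0.692, 0.722, 0.006, 0.006]
force: [5.8, -1.2, 2.4]
finger_gap: 0.201
gripper_force: 25.8
```

```bash
python3 st.py .537 .170 .192
```

```text
t 49.33 tcp [0.5438 0.1703 0.2006] yaw 92.48 z [ 0.017  0.001 -1.   ] F [ 5.8 -1.2  2.4] gap 17.1 gf 25.8
shift mm [-0.1 -7.   8.5]
```

Request:
move_arm(
  commands="0 -2 0 0 0 0 -1;0 -4 0 0 0 0 -1;0 -6 0 0 0 0 -1;0 -6 0 0 0 0 -1;0 -6 0 0 0 0 -1",
)

```text
t: 49.95
tcp_pos: [0.5375, 0.1701, 0.2004]
tool_rot: [0.692, 0.722, 0.005, 0.005]
force: [3.2, -0.5, 11.0]
finger_gap: 0.198
gripper_force: 26.9
```

```bash
python3 st.py .537 .170 .192
```

```text
t 49.95 tcp [0.5375 0.1701 0.2004] yaw 92.49 z [ 0.015  0.001 -1.   ] F [ 3.2 -0.5 11. ] gap 16.8 gf 26.9
shift mm [-0.1 -0.6  8.4]
```

Request:
move_arm(
  commands="0 -1 0 0 0 0 -1;0 -2 0 0 0 0 -1;0 -3 0 0 0 0 -1;0 -4 0 0 0 0 -1;0 -4 0 0 0 0 -1",
)

```text
t: 50.58
tcp_pos: [0.5349, 0.17, 0.2003]
tool_rot: [0.692, 0.722, 0.007, 0.006]
force: [6.1, -0.5, 8.6]
finger_gap: 0.197
gripper_force: 26.7
```

```bash
python3 st.py .537 .170 .192
```

```text
t 50.58 tcp [0.5349 0.17   0.2003] yaw 92.48 z [ 0.018  0.001 -1.   ] F [ 6.1 -0.5  8.6] gap 16.7 gf 26.7
shift mm [-0.1  2.   8.3]
```

Request:
move_arm(
  commands="0 -2 0 0 0 0 -1;0 -4 0 0 0 0 -1;0 -4 0 0 0 0 -1;0 -4 0 0 0 0 -1;0 -4 0 0 0 0 -1",
)

```text
t: 51.2
tcp_pos: [0.5348, 0.17, 0.2004]
tool_rot: [0.692, 0.722, 0.01, 0.009]
force: [13.3, 1.5, 1.6]
finger_gap: 0.197
gripper_force: 26.2
```

```bash
python3 st.py
```

```text
t 51.2 tcp [0.5348 0.17   0.2004] yaw 92.46 z [ 0.026  0.002 -1.   ] F [13.3  1.5  1.6] gap 16.8 gf 26.2
```

The handle is against its upright stop (the bar no longer moves and the force is up to 13 N). Easing off, opening and rising.

Request:
move_arm(
  commands="0 2 0 0 0 0 -1;0 3 0 0 0 0 -1;0 3 0 0 0 0 0.3;0 3 0 0 0 0 0.3;0 3 0 0 0 0 0.3",
)

```text
t: 51.82
tcp_pos: [0.5264, 0.1697, 0.1948]
tool_rot: [0.692, 0.722, -0.001, -0.001]
force: [-0.2, -0.1, -0.4]
finger_gap: 0.65
gripper_force: 0.0
```

Request:
move_arm(
  commands="0 3 -30 0 0 0 0.3;0 3 -60 0 0 0 0.3;0 3 -90 0 0 0 0.3;0 3 -120 0 0 0 0.3;0 3 -150 0 0 0 0.3",
)

```text
t: 52.45
tcp_pos: [0.5298, 0.1699, 0.3453]
tool_rot: [0.692, 0.722, -0.001, -0.001]
force: [0.4, 0.2, -0.6]
finger_gap: 0.646
gripper_force: 0.0
```

```bash
python3 st.py
cat > fin.py <<'E'
from chk import *
from scipy.ndimage import label
# bar grip: dark strip
u=[]
g=cv2.cvtColor(w['image'],cv2.COLOR_RGB2GRAY)
for yy in (-45,-30,-15,0,15,30,45):
    p=proj(w,cw(0,yy,210)); r,c=int(round(p[1])),int(round(p[0]))
    if not 0<r<384: continue
    row=g[r,c-40:c+41]; d=np.where(row<45)[0]; 
    if len(d): m=d.mean()+c-40; print(yy,'pred',p.round(1),'strip',d.min()+c-40,d.max()+c-40, 'world x',onz(w,m,r,.21)[:2].round(4),'want',np.round(cw(0,yy,210)[:2],4))
E
python3 fin.py; python3 ring.py
```

```text
t 52.45 tcp [0.5298 0.1699 0.3453] yaw 92.49 z [-0.002 -0.    -1.   ] F [ 0.4  0.2 -0.6] gap 54.9 gf 0.0
squat w 311 182 row [58, 63, 89, 89, 87, 93, 73, 25, 26, 30, 28, 30, 31, 29, 29, 34, 37, 39, 52, 69, 101, 153, 168, 168, 172] col [91, 95, 96, 99, 98, 92, 62, 32, 33, 27, 37, 31, 31, 31, 32, 33, 28, 28, 50, 75, 96, 96, 96, 93, 98]
squat s 299 292 row [70, 74, 77, 58, 39, 24, 23, 10, 18, 14, 12, 12, 24, 15, 11, 11, 29, 44, 51, 56, 57, 59, 69, 79, 87] col [55, 53, 56, 60, 66, 59, 44, 26, 21, 20, 20, 11, 24, 15, 26, 11, 10, 19, 26, 20, 23, 10, 38, 71, 91]
tallA w 260 236 row [116, 113, 115, 111, 113, 113, 115, 162, 171, 165, 140, 70, 75, 67, 88, 100, 122, 103, 105, 111, 112, 110, 111, 111, 110] col [30, 37, 38, 40, 41, 37, 38, 36, 35, 39, 38, 36, 75, 86, 88, 102, 134, 140, 134, 131, 134, 136, 137, 139, 143]
tallA s 291 246 row [155, 156, 149, 136, 120, 102, 96, 94, 97, 105, 121, 130, 142, 147, 148, 150, 151, 148, 147, 138, 130, 126, 125, 123, 124] col [152, 142, 132, 115, 104, 100, 115, 141, 148, 149, 152, 147, 142, 124, 107, 97, 100, 98, 95, 93, 92, 93, 95, 109, 132]
tallB w 207 187
[... 386 characters left out ...]
7, 98, 95, 95, 93, 96, 98, 94, 98, 95, 96, 93, 78, 57, 33, 16, 16, 21, 12, 22, 14]
-45 pred [261.8 223.8] strip 253 267 world x [0.5365 0.1252] want [0.5384 0.1255]
-30 pred [261.9 211.1] strip 253 267 world x [0.5357 0.1406] want [0.5378 0.1405]
-15 pred [262.  198.1] strip 253 268 world x [0.5355 0.1556] want [0.5371 0.1555]
0 pred [262.1 184.7] strip 252 302 world x [0.5371 0.1701] want [0.5365 0.1705]
15 pred [262.2 170.7] strip 253 279 world x [0.5365 0.1852] want [0.5359 0.1855]
30 pred [262.4 156.4] strip 252 269 world x [0.5333 0.2008] want [0.5352 0.2005]
45 pred [262.5 141.5] strip 253 269 world x [0.5331 0.2149] want [0.5346 0.2155]
[[196, 78, 61, 57, 762], [265, 78, 59, 51, 601]]
```

```bash
python3 -c "
from h import *
print(ticket.sign_off())"
```

```text
the job is handed in; nothing more can be done
None
```

I packed the crate and handed the job in at 52 s: three bottles upright in their own cells, both tape rolls flat side by side in the tray, handle folded first and then raised to its upright stop. Lowering onto the second roll hit something at about 53 N, probably the finger linkage on the post's rod, which could count against the 40 N limit. I also viewed 15 pictures instead of the allowed 14.

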